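# Make up two weighing kits at the compounding bench

## Task

Make up the two kits from the stock in the middle of the bench: stand the tall bottle and the steel beaker in the long tray and snap the sample tube down into that tray's clip until it is fully home; stand the short bottle and the squat jar in the round tray. Each stands upright, flat on its tray's floor; knock nothing over on the way, leave the canister and the pot where they are, and let go of everything.

Things in the scene. Friction and masses are not known exactly. Their poses are not given: they have to be found in the camera images.
- tall_bottle_mid (a point): The tall bottle: round, dark amber, white blank label, black cap; 96 high, body 40 diameter up to 59 above its foot, then a narrow neck. Loose, about 0.16 kg. Point: on its axis, half-way up (48 above the foot); z up along the axis. (mm)
- short_bottle_mid (a point): The short bottle: like the tall one, but 64 high; body 40 diameter up to 39 above its foot. Loose, about 0.1 kg. Point: on its axis, half-way up (32 above the foot). (mm)
- jar_mid (a point): The squat jar: round, white plastic with a flat grey screw lid, 52 high, body 54 diameter up to 34 above its foot, lid 51 diameter from 37 to the top. Loose, about 0.09 kg. Point: on its axis, half-way up (26 above the foot). (mm)
- beaker_mid (a point): The steel beaker: open, round, 68 high, 52 diameter, rim flaring to 56 in the top 4. Loose, about 0.12 kg. Point: on its axis, half-way up (34 above the foot). (mm)
- tube_mid (a point): The sample tube: slim, round, white plastic, black cap (top 14); 80 high, body 28 diameter. Foot 20 across, widening to a bead of 30 at 10 to 12 up, then a waist of 24 at 16 to 20 up, for the clip's jaws. Loose, 0.05 kg. Pressed into the clip its bead first rests on the jaws; 8 to 16 N drives it past, resistance drops and the foot stands on the floor. Point: on its axis, half-way up (40). (mm)
- long_tray: The long tray: oblong, steel, fixed to the bench; 260 (its x) by 140 (its y) outside, walls 4 thick and 18 high, floor 4 thick. Origin: centre of its underside; z up. Its +x end carries the grey and black snap clip (see clip); the rest of the floor, from its x = -126 to +50, is free for things to stand on. (mm)
- clip (a point): Snap clip for the tube, in the long tray: point on the tray floor (4 above the bench) at the clip's centre, 82 from the tray's centre to its +x; axes as the tray's. Two black sprung jaws on its y line, 25 apart, and two fixed grey cheeks on its x line, 41 apart, all flared on top; 30 high, 60 (x) by 82 (y). The tube enters straight from above; home, its centre is 40 above this point. (mm)
- round_tray: The round tray: steel, fixed to the bench, no clip; 184 outside diameter, wall 4 thick and 18 high, floor 4 thick and flat. Origin: centre of its underside; z up. (mm)
- canister: Bystander: white square canister with handle and grey cap, 80 by 120, 149 high, beyond the work; leave it alone. Loose, 0.9 kg. Origin: centre of its underside. (Between it and the pot stands a fixed grey bench balance with round steel pan, 170 by 200, 64 high.) (mm)
- pot: Bystander: an open round steel pot, 106 diameter, 90 high, on the bench beyond the work, to be left alone. Loose, 0.5 kg. Origin: centre of its underside. (mm)
Mind the look-alikes: they are no part of the job. Leave any green or orange look-alike of the round_tray alone.

How it is judged:
At the end, for the whole second after the job is handed in: Tall bottle and beaker stand upright (0.1 rad) on the long tray's floor between its walls, short bottle and jar likewise in the round tray; the tube is in the clip: upright (0.12 rad), within 8 mm of its centre, foot within 3.5 mm of the floor. All released and at rest (z of tall_bottle_mid in the frame of long_tray between 0.048 and 0.057 m and angle between each of tall_bottle_mid, beaker_mid, short_bottle_mid, jar_mid's own z axis and vertical below 0.1 rad and x of tall_bottle_mid in the frame of long_tray between -0.108 and 0.108 m and y of tall_bottle_mid in the frame of long_tray between -0.048 and 0.048 m and z of beaker_mid in the frame of long_tray between 0.034 and 0.043 m and x of beaker_mid in the frame of long_tray between -0.1 and 0.1 m and y of beaker_mid in the frame of long_tray between -0.04 and 0.04 m and z of short_bottle_mid in the frame of round_tray between 0.032 and 0.041 m and horizontal distance between short_bottle_mid and round_tray below 0.07 m and z of jar_mid in the frame of round_tray between 0.026 and 0.035 m and horizontal distance between jar_mid and round_tray below 0.063 m and horizontal distance between tube_mid and clip below 0.008 m and angle between tube_mid's own z axis and vertical below 0.12 rad and z of tube_mid in the frame of clip between 0.036 and 0.0435 m and linear speed of each of tall_bottle, short_bottle, jar, beaker, tube below 0.02 m/s); the robot touches nothing.
It fails at once if a thing of the stock is knocked over (angle between any of tall_bottle_mid, short_bottle_mid, jar_mid, beaker_mid, tube_mid's own z axis and vertical above 0.9 rad).
It fails at once if the canister or the pot is disturbed (moved more than 20 mm) (distance of any of canister, pot from where it was at the start of the episode above 0.02 m).
It also fails if it takes over 144 s, if anything falls off the work surface, if the arm or the gripper's body presses on something with over 40 N, if the wrist force passes 120 N, or if a joint passes its speed limit or range.

## Robot

A 6-joint arm with a two-finger parallel gripper is mounted at the origin on the work surface. World frame = base frame: x ahead of the robot, y to its left, z up, the work surface at z = 0. Lengths are in m, angles in rad, forces in N, time in s.
With the tool pointing down it reaches from about 0.375 to 0.975 m from the base axis. Payload 3.8 kg.
Tool frame: the origin (TCP) lies midway between the tips of the shut fingers; the grasp point (between the pads) lies 19 mm behind it; z points along the fingers, y is the direction in which the jaws open and shut (so a half turn about z gives the same grasp; the last joint's range is limited). The gripper opens to 85 mm and grips with 20 to 120 N. Pads are 22 mm wide; open, the fingers measure 114 mm over their backs; the gripper's body (76 mm by 85 mm) begins 54 mm behind the grasp point. The pads swing forward as they close: fully open they stand 13 mm farther back than shut.
Start: joints at [1.244, 0.264, 1.604, -0, 1.274, -0.037], TCP at [0.193, 0.647, 0.231] pointing down, gripper open.
Joint ranges: [-2.63, 2.63], [-0.94, 2.18], [0.31, 2.57], [-1.31, 4.45], [0, 2.66], [-2.55, 2.55]. Speed limits (rad/s): [2.57, 2.57, 3.14, 3.14, 3.14, 3.14].

## Interface

Orientations are given as a rotation vector (axis times angle).
In Python, from workcell import readout, read_camera, camera_params, bot gives the robot as it stands.
- The arm moves only by the tool apply_moves, never from a script. Its argument "plan" is a list that holds one entry, the list of rows, each a list of 7 numbers: the shift along the tool's x, y, z each as a share of 1000 mm, from -1 to 1, then the turn, a rotation vector about the tool's x, y, z each as a share of pi rad, from -1 to 1, then the gripper command: -1 is fully open, 1 is shut, values between are in proportion. A call has exactly 8 rows; each row is the pose to reach, as a shift and turn from the pose commanded when the call began, along the tool's axes at that moment, turning the shorter way round; what a row does not reach only later rows make up. A row lasts 1/12 s, in which the tool goes at most 41.7 mm and 7.16 degrees, less where a joint would pass 70% of its speed; a pose out of reach is approached as far as the arm can. A call with a number of a shift or a turn outside -1 to 1 is refused whole. A call with a gripper value outside its range is refused whole. The fingers move at their own pace and stop on an object; "force" is the grip in N (left out, the last holds). Time passes only in rows, so rows that repeat a pose let the fingers close, or fill a call up. It gives the time, the measured TCP pose, the force and the opening at its end, in the units of the state.
- readout.read_state(): the state, without advancing time (a new reading comes with each control period).
- read_camera(name): name is "scene" or "top" or "wrist"; returns the picture (420x560x3 uint8, red, green, blue); there is no depth.
- camera_params(name): a dict with "fovy" (degrees; the focal length in pixels is half the picture's height over the tangent of half this angle, whatever the lens; pixels are square), "cx", "cy" (the principal point, pixels), "rvec" (rotation vector, rad) and "tvec" (3), from world to camera coordinates, as OpenCV has them; the wrist camera has in their place "hand_eye" (4x4, takes a point from camera to tool coordinates, whose origin is the TCP and whose axes are the flange's). Camera axes: x right, y down, z forward; pixel columns grow to the right and rows downward; lengths in m; the calibration is good to about 2 mm. A picture is of the moment at which its call begins: read the wrist's pose just before it. camera_params takes no time and is no camera call.
- bot.finish_job(): hands the job in, once; it reports no verdict.
The state is a dict: "time": time; "q": joint angles; "joint_vel": joint speeds; "joint_torque": joint torques, N m; "tool_pos": TCP position; "tcp_rot": TCP orientation; "wrist_force": force on the tool from outside, world axes, zero at the start; "torque": the same for the moment, N m; "width": opening from 0.0 (shut) to 1.0 (fully open).
Only numpy, scipy, OpenCV 4.12 (cv2) and the standard library are available. Lean on these libraries where they do the work, as an engineer would, in place of code of your own. Each camera call takes 0.05 s, during which the arm holds its last target.

## Working session

There is one attempt and no reset: what is moved stays moved. The work goes in short steps, Python scripts to look and compute and a tool call to move; the robot and the scene stay as the last step left them, time stands still between calls to the robot, and variables do not carry over. Pictures are saved under pics/ and viewed, and the job is handed in when it is done.

Besides the shell and the picture viewer there is one more tool, called after "Request:" as name([rows], argument=value, ...), one row to a line, values as JSON. apply_moves: Moves the arm, as the interface text tells. Shift numbers are shares of 1000 mm and turn numbers shares of pi rad, none past 1 either way. Its arguments: {"type":"object","properties":{"plan":{"type":"array","items":{"type":"array","items":{"type":"array","items":{"type":"number","minimum":-1,"maximum":1}}}},"force":{"type":"number"}},"required":["plan"]}

```bash
mkdir -p pics; ls; python3 - <<'E'
from workcell import readout, read_camera, camera_params, bot
import cv2
print(readout.read_state())
for n in ["scene","top","wrist"]:
    p=camera_params(n); print(n,p)
    cv2.imwrite(f"pics/{n}0.png",read_camera(n)[:,:,::-1])
E
```

```text
pics
{'time': 0.0, 'q': array([ 1.24412038e+00,  2.64774576e-01,  1.60540505e+00,  1.67586548e-05,
        1.27370650e+00, -3.69010189e-02]), 'joint_vel': array([ 3.38610924e-04,  9.06249474e-05,  2.60268150e-04, -8.86461326e-04,
        1.47292734e-04,  1.77129722e-04]), 'joint_torque': array([ 2.13794388e-03, -5.15103507e+01, -3.67323446e+01, -6.08794176e-05,
        1.29722140e-02, -2.68772362e-05]), 'tool_pos': array([0.19262859, 0.64614862, 0.22993083]), 'tcp_rot': array([-0.45353174, -3.10824658,  0.00353819]), 'wrist_force': array([-0.42371679, -0.0082042 , -0.13201723]), 'torque': array([-0.00363195, -0.00584351,  0.01840615]), 'width': 1.0018270056427103}
scene {'fovy': 46.13149445183632, 'cx': 280.9312356455801, 'cy': 213.4662401032705, 'rvec': array([ 1.00543106,  2.43249793, -1.05380268]), 'tvec': array([ 0.4539037 , -0.15718255,  1.63366791])}
top {'fovy': 43.309820490764515, 'cx': 273.4692276256755, 'cy': 209.74097957632793, 'rvec': array([ 2.14258891, -2.11162284,  0.18419753]), 'tvec': array([-0.11775823,  0.55726622,  1.22227644])}
wrist {'fovy': 66.75986842355405, 'cx': 285.7492047355762, 'cy': 214.41083109612865, 'hand_eye': array([[-1.65241993e-04, -9.52780526e-01, -3.03659747e-01,
         7.80803811e-02],
       [ 9.99999984e-01, -1.35970463e-04, -1.17539392e-04,
         6.02449454e-04],
       [ 7.07004872e-05, -3.03659761e-01,  9.52780533e-01,
        -1.41670730e-01],
       [ 0.00000000e+00,  0.00000000e+00,  0.00000000e+00,
         1.00000000e+00]])}
```

View pics/scene0.png

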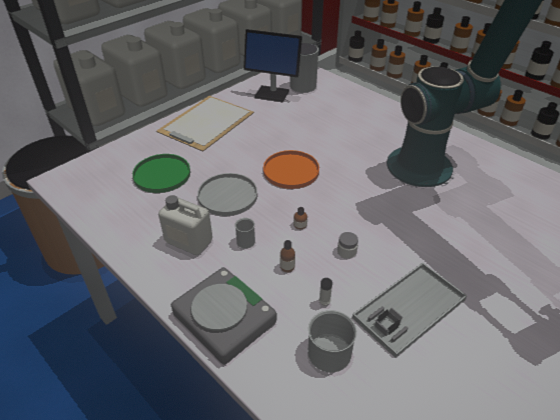

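View pics/top0.png

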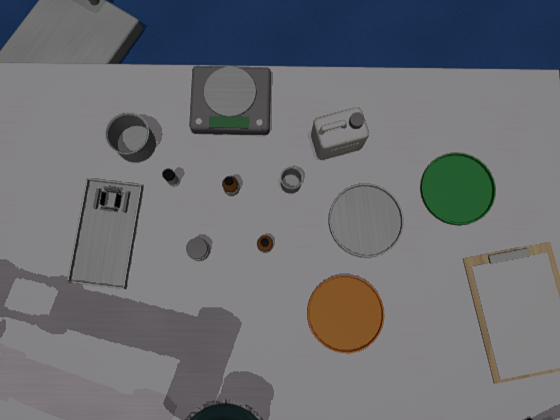

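View pics/wrist0.png

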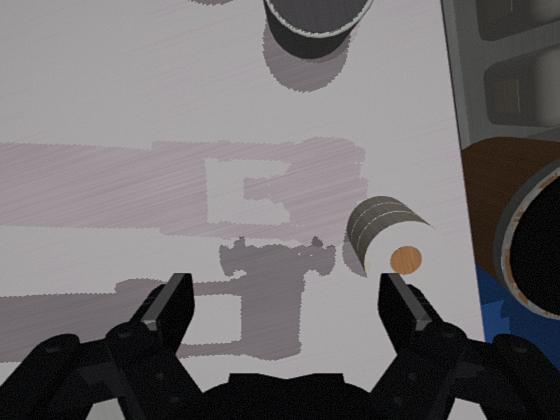

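```bash
cat > h.py <<'E'
import numpy as np, cv2
from scipy.spatial.transform import Rotation as R
from workcell import readout, read_camera, camera_params
def KRT(n,st=None):
    p=camera_params(n); f=210/np.tan(np.radians(p["fovy"])/2)
    K=np.array([[f,0,p["cx"]],[0,f,p["cy"]],[0,0,1]])
    if n=="wrist":
        T=np.eye(4); T[:3,:3]=R.from_rotvec(st["tcp_rot"]).as_matrix(); T[:3,3]=st["tool_pos"]
        W=np.linalg.inv(T@p["hand_eye"])
        return K,W[:3,:3],W[:3,3]
    return K,R.from_rotvec(p["rvec"]).as_matrix(),p["tvec"]
def proj(c,X):
    K,Rm,t=c; x=(np.atleast_2d(X)@Rm.T+t)@K.T
    return x[:,:2]/x[:,2:]
def cast(c,uv,z):
    K,Rm,t=c; uv=np.atleast_2d(np.array(uv,float))
    d=np.c_[uv,np.ones(len(uv))]@np.linalg.inv(K).T@Rm
    o=-Rm.T@t
    return o+d*((z-o[2])/d[:,2])[:,None]
E
python3 - <<'E'
from h import *
c=KRT("top")
print("campos",-c[1].T@c[2], -KRT("scene")[1].T@KRT("scene")[2])
for n,uv,z in [("tall",(230,183),.096),("short",(265,242),.064),("jar",(198,248),.052),("beaker",(291,179),.068),("tube",(169,175),.08),("pot",(128,133),.09),("round",(365,220),.018),("canister",(340,133),.0)]:
    print(n,cast(c,uv,z)[0].round(4))
for uv in [(88,180),(142,186),(126,287),(70,282)]: print(cast(c,uv,.018)[0].round(4))
im=cv2.imread("pics/top0.png")
cv2.imwrite("pics/c1.png",cv2.resize(im[100:300,50:330],None,fx=2.85,fy=2.85,interpolation=cv2.INTER_CUBIC))
im=cv2.imread("pics/scene0.png")
cv2.imwrite("pics/c2.png",cv2.resize(im[140:380,180:480],None,fx=2.5,fy=2.5,interpolation=cv2.INTER_CUBIC))
E
```

```text
campos [ 0.33543523 -0.11629996  1.30089579] [1.24043134 0.59842319 1.00141176]
tall [ 0.6126 -0.0074  0.096 ]
short [ 0.479 -0.091  0.064]
jar [0.4638 0.0678 0.052 ]
beaker [ 0.6309 -0.1506  0.068 ]
tube [0.6336 0.1394 0.08  ]
pot [0.7329 0.2404 0.09  ]
round [ 0.5421 -0.3345  0.018 ]
canister [ 0.77  -0.277  0.   ]
[0.6331 0.3537 0.018 ]
[0.6198 0.2182 0.018 ]
[0.3708 0.2421 0.018 ]
[0.3808 0.3778 0.018 ]
```

View pics/c1.png

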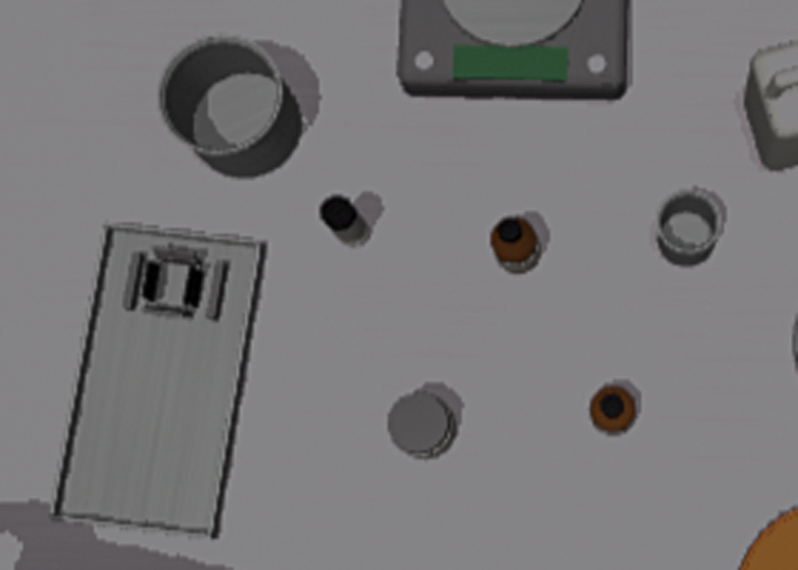

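View pics/c2.png

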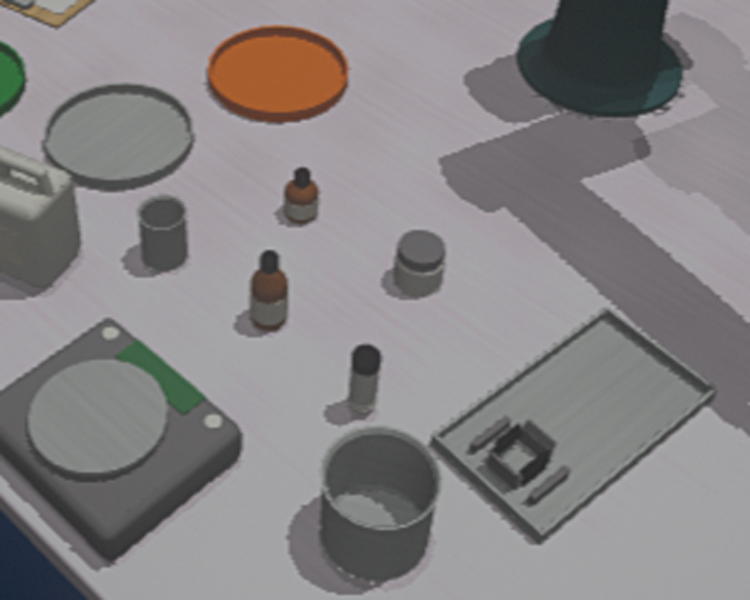

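```bash
cat >> h.py <<'E'
def delta(target,yawdeg=0,st=None):
    st=st or readout.read_state()
    T=R.from_rotvec(st["tcp_rot"]); G=R.from_euler('z',yawdeg,degrees=True)*R.from_rotvec([0,np.pi,0])
    print("shift",(T.inv().apply(np.array(target)-st["tool_pos"])).round(4),"turn",((T.inv()*G).as_rotvec()/np.pi).round(4))
E
python3 -c "
from h import *
delta([.5,.05,.38])"
```

```text
shift [-0.4649 -0.4839 -0.1489] turn [-0.0006 -0.0001 -0.0923]
```

Request:
apply_moves([
  [[-0.465,-0.484,-0.149,-0.0006,0,-0.0923,-1],[-0.465,-0.484,-0.149,-0.0006,0,-0.0923,-1],[-0.465,-0.484,-0.149,-0.0006,0,-0.0923,-1],[-0.465,-0.484,-0.149,-0.0006,0,-0.0923,-1],[-0.465,-0.484,-0.149,-0.0006,0,-0.0923,-1],[-0.465,-0.484,-0.149,-0.0006,0,-0.0923,-1],[-0.465,-0.484,-0.149,-0.0006,0,-0.0923,-1],[-0.465,-0.484,-0.149,-0.0006,0,-0.0923,-1]],
], force=40)

```text
time: 0.82
tool_pos: [0.3421, 0.3556, 0.3037]
tcp_rot: [-0.001, 3.141, 0.003]
wrist_force: [1.1, -1.0, 0.6]
width: 0.999
```

```bash
python3 -c "
from h import *
print(readout.read_state()['tool_pos'],readout.read_state()['tcp_rot'])
delta([.5,.05,.38])"
```

```text
[0.34209151 0.35559965 0.30367777] [-1.14153816e-03  3.14132707e+00  2.61811934e-03]
shift [-0.1577 -0.3056 -0.0768] turn [0.0005 0.0001 0.0002]
```

Request:
apply_moves([
  [[-0.158,-0.305,-0.076,0,0,0,-1],[-0.158,-0.305,-0.076,0,0,0,-1],[-0.158,-0.305,-0.076,0,0,0,-1],[-0.158,-0.305,-0.076,0,0,0,-1],[-0.158,-0.305,-0.076,0,0,0,-1],[-0.158,-0.305,-0.076,0,0,0,-1],[-0.158,-0.305,-0.076,0,0,0,-1],[-0.158,-0.305,-0.076,0,0,0,-1]],
])

```text
time: 1.48
tool_pos: [0.4919, 0.0665, 0.3754]
tcp_rot: [-0.0, 3.141, 0.003]
wrist_force: [1.4, 0.7, -0.9]
width: 1.0
```

```bash
python3 -c "
from h import *
st=readout.read_state()
cv2.imwrite('pics/w1.png',read_camera('wrist')[:,:,::-1])
np.save('w1.npy',np.r_[st['tool_pos'],st['tcp_rot']]);print(st['tool_pos'])
"
```

```text
[0.49185339 0.06646476 0.37538507]
```

View pics/w1.png

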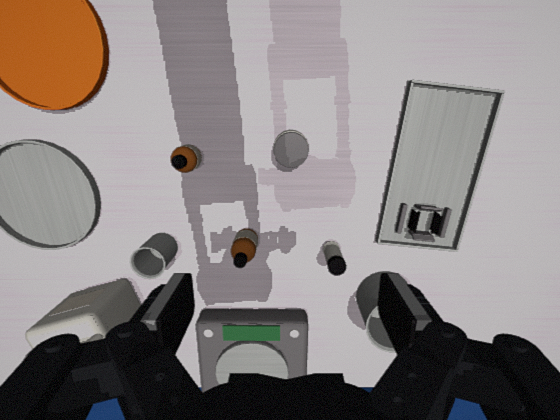

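```bash
python3 - <<'E'
from h import *
im=cv2.imread('pics/w1.png')
a=cv2.resize(im[120:290,120:360],None,fx=3.3,fy=3.3,interpolation=cv2.INTER_CUBIC); cv2.imwrite('pics/w1a.png',a)
a=cv2.resize(im[70:260,365:515],None,fx=3.1,fy=3.1,interpolation=cv2.INTER_CUBIC); cv2.imwrite('pics/w1b.png',a)
v=np.load('w1.npy'); st=dict(tool_pos=v[:3],tcp_rot=v[3:]); cw=KRT('wrist',st)
ct=KRT('top'); t=cv2.imread('pics/top0.png')
def dark(img,box,thr=45):
    x0,y0,x1,y1=box; m=(img[y0:y1,x0:x1].max(2)<thr).astype(np.uint8)
    n,l,s,c=cv2.connectedComponentsWithStats(m); k=1+np.argmax(s[1:,4]); return c[k]+[x0,y0],s[k]
for n,h,bt,bw in [('tall',.096,(215,170,245,200),(220,245,265,275)),('short',.064,(252,230,280,256),(165,148,192,174)),('tube',.08,(158,165,182,188),(322,250,350,278))]:
    pt,s1=dark(t,bt); pw,s2=dark(im,bw)
    print(n,pt.round(1),s1[2:],cast(ct,pt,h)[0].round(4),pw.round(1),s2[2:],cast(cw,pw,h)[0].round(4))
E
```

```text
tall [228.5 180.6] [10  8 62] [ 0.6183 -0.0037  0.096 ] [240.  259.5] [ 13  16 163] [0.617  0.0013 0.096 ]
short [264.5 242. ] [ 8  9 58] [ 0.479  -0.0898  0.064 ] [178.9 161.3] [ 15  14 170] [ 0.4795 -0.0835  0.064 ]
tube [168.9 174.7] [ 15  12 116] [0.6343 0.1397 0.08  ] [336.2 264.8] [ 19  19 275] [0.6337 0.1442 0.08  ]
```

View pics/w1a.png

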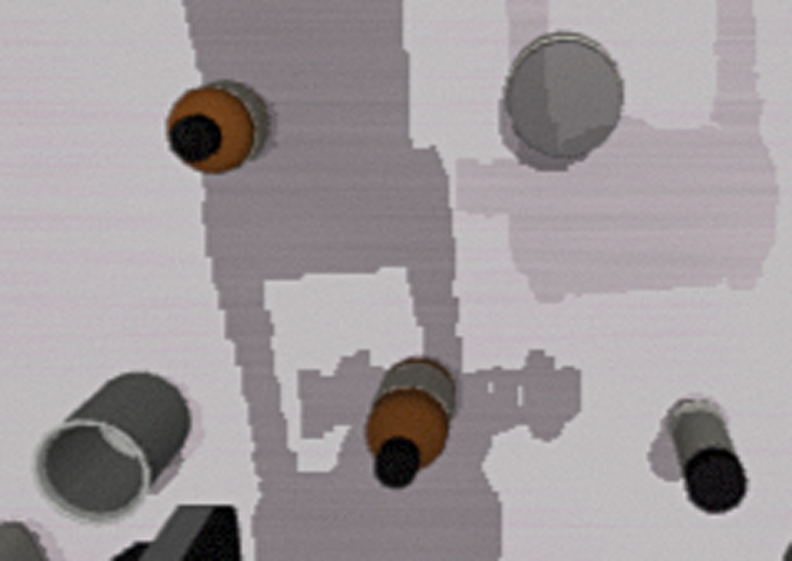

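View pics/w1b.png

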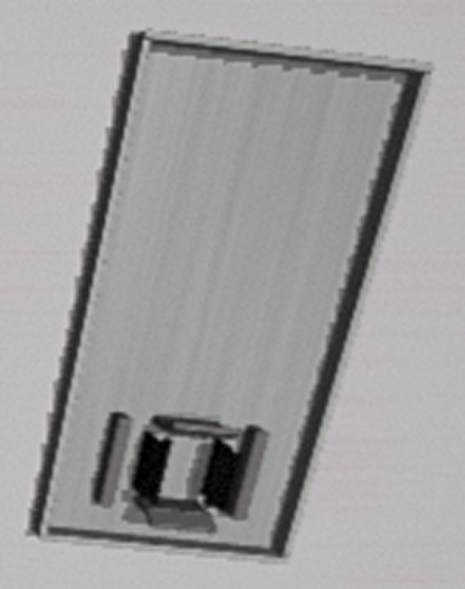

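Request:
apply_moves([
  [[0.04,0.13,0,0,0,0,-1],[0.04,0.13,0,0,0,0,-1],[0.04,0.13,0,0,0,0,-1],[0.04,0.13,0,0,0,0,-1],[0.04,0.13,0,0,0,0,-1],[0.04,0.13,0,0,0,0,-1],[0.04,0.13,0,0,0,0,-1],[0.04,0.13,0,0,0,0,-1]],
])

```text
time: 2.2
tool_pos: [0.4519, 0.1974, 0.3751]
tcp_rot: [0.002, 3.141, 0.002]
wrist_force: [-0.1, 0.6, -0.5]
width: 0.999
```

```bash
python3 -c "
from h import *
st=readout.read_state()
cv2.imwrite('pics/w2.png',read_camera('wrist')[:,:,::-1])
np.save('w2.npy',np.r_[st['tool_pos'],st['tcp_rot']]);print(st['tool_pos'],st['joint_vel'].round(3))
"
```

```text
[0.45187789 0.19744957 0.3751448 ] [-0.009 -0.    -0.002  0.003 -0.002  0.002]
```

View pics/w2.png

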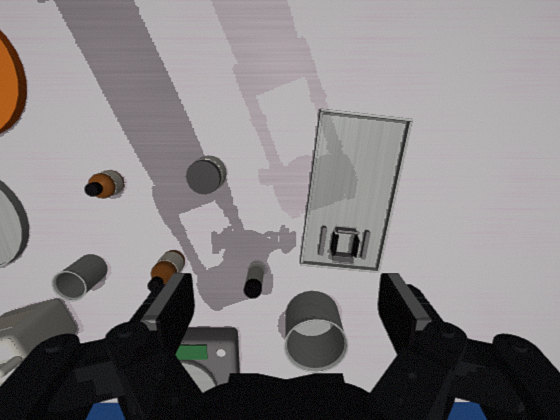

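```bash
python3 - <<'E'
from h import *
im=cv2.imread('pics/w2.png')
v=np.load('w2.npy'); st=dict(tool_pos=v[:3],tcp_rot=v[3:]); cw=KRT('wrist',st)
def dark(img,box,thr=45):
    x0,y0,x1,y1=box; m=(img[y0:y1,x0:x1].max(2)<thr).astype(np.uint8)
    n,l,s,c=cv2.connectedComponentsWithStats(m); k=1+np.argmax(s[1:,4]); return c[k]+[x0,y0],s[k]
for n,h,bw in [('short',.064,(80,178,107,200)),('tube',.08,(240,272,268,302))]:
    pw,s2=dark(im,bw); print(n,pw,s2[2:],cast(cw,pw,h)[0].round(4))
a=cv2.resize(im[100:280,290:420],None,fx=4,fy=4,interpolation=cv2.INTER_CUBIC)[:, :]; cv2.imwrite('pics/w2b.png',cv2.resize(a,None,fx=.83,fy=.83))
# round tray/jar
t=cv2.imread('pics/top0.png'); a=cv2.resize(t[170:295,60:150],None,fx=4.5,fy=4.5,interpolation=cv2.INTER_CUBIC); cv2.imwrite('pics/t0b.png',a)
E
```

```text
short [ 93.4375     188.58854167] [ 18  14 192] [ 0.4786 -0.0809  0.064 ]
tube [252.61678832 287.90875912] [ 18  19 274] [0.633  0.1468 0.08  ]
```

View pics/w2b.png

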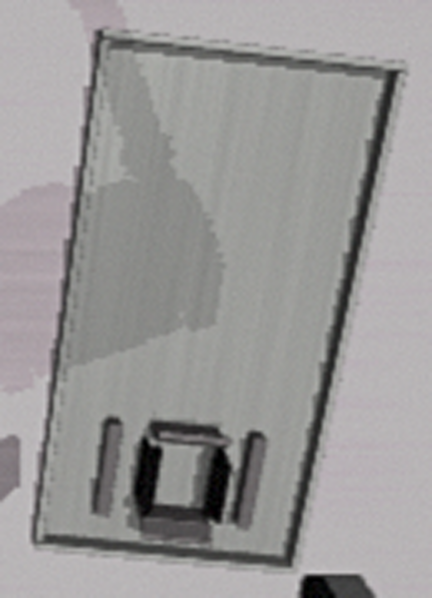

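View pics/t0b.png

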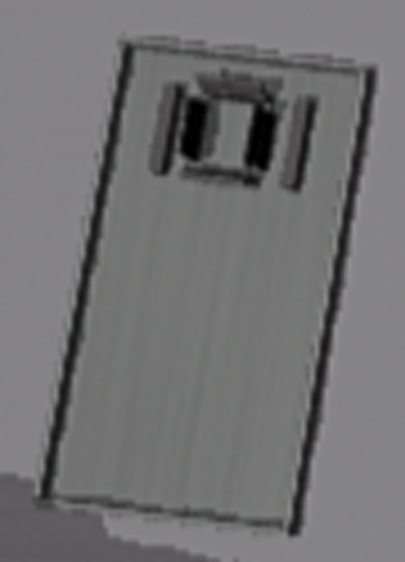

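Request:
apply_moves([
  [[-0.185,-0.054,0.155,0,0,0,-1],[-0.185,-0.054,0.155,0,0,0,-1],[-0.185,-0.054,0.155,0,0,0,-1],[-0.185,-0.054,0.155,0,0,0,-1],[-0.185,-0.054,0.155,0,0,0,-1],[-0.185,-0.054,0.155,0,0,0,-1],[-0.185,-0.054,0.155,0,0,0,-1],[-0.185,-0.054,0.155,0,0,0,-1]],
])

```text
time: 2.92
tool_pos: [0.6362, 0.1425, 0.2161]
tcp_rot: [-0.005, -3.135, -0.001]
wrist_force: [0.0, 0.9, 0.7]
width: 1.004
```

```bash
python3 -c "
from h import *
st=readout.read_state()
cv2.imwrite('pics/w3.png',read_camera('wrist')[:,:,::-1])
cv2.imwrite('pics/t3.png',read_camera('top')[:,:,::-1])
np.save('w3.npy',np.r_[st['tool_pos'],st['tcp_rot']]);print(st['tool_pos'],st['joint_vel'].round(3))
"
```

```text
[0.63619004 0.14248081 0.21612738] [ 0.027 -0.077 -0.016  0.009  0.016  0.005]
```

View pics/w3.png

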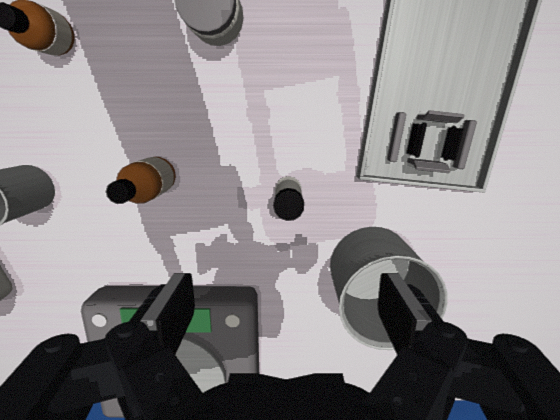

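View pics/t3.png

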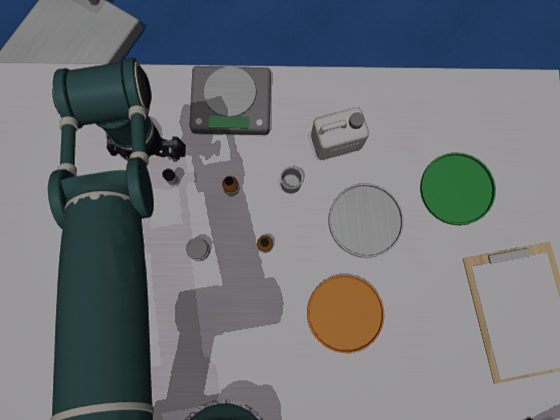

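```bash
python3 - <<'E'
from h import *
im=cv2.imread('pics/w3.png')
v=np.load('w3.npy'); st=dict(tool_pos=v[:3],tcp_rot=v[3:]); cw=KRT('wrist',st)
a=cv2.resize(im[95:195,375:495],None,fx=6,fy=6,interpolation=cv2.INTER_CUBIC)
cv2.imwrite('pics/w3b.png',a)
m=(im[180:225,270:310].max(2)<45).astype(np.uint8); n,l,s,c=cv2.connectedComponentsWithStats(m);k=1+np.argmax(s[1:,4]);p=c[k]+[270,180];print(p,s[k],cast(cw,p,.08),cast(cw,p,.074))
E
```

```text
[288.3355526  203.69507324] [  4   8  30  32 751] [[0.63575066 0.14552787 0.08      ]] [[0.63740018 0.14557588 0.074     ]]
```

View pics/w3b.png

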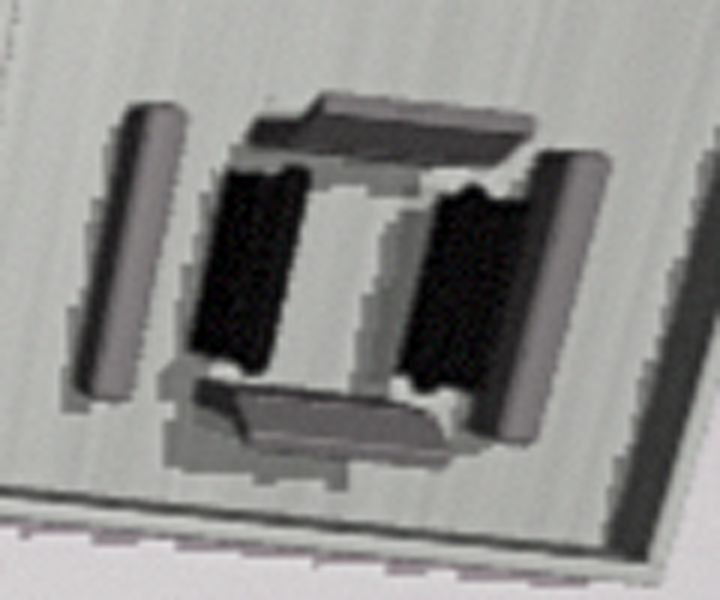

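```bash
python3 - <<'E'
from h import *
def L(i):
    v=np.load(f'w{i}.npy'); return KRT('wrist',dict(tool_pos=v[:3],tcp_rot=v[3:]))
def rep(n,c,P):
    X=cast(c,P,.018)[:,:2]; TL,TR,BR,BL=X
    print(n,X.round(4).tolist(),'ctr',X.mean(0).round(4),'len',[np.linalg.norm(a-b).round(4) for a,b in[(TL,BL),(TR,BR),(TL,TR),(BL,BR)]],'ang',[np.degrees(np.arctan2(*(d[::-1]))).round(2) for d in (TL-BL,TR-BR,TL-TR,BL-BR)])
S=lambda P,s,o:np.array(P)/s+o
rep('w2',L(2),S([(98,30),(405,65),(292,568),(33,543)],4*.83,[290,100]))
rep('top',KRT('top'),S([(125,42),(374,68),(297,533),(42,503)],4.5,[60,170]))
c=L(3)
P=S([(140,250),(555,295)],6,[375,95]); print([cast(c,P,z)[:,:2].round(4).tolist()+[cast(c,P,z)[:,:2].mean(0).round(4).tolist()] for z in(.034,.03)])
# cheeks outer mid, jaws
P=S([(425,130),(350,420),(255,265),(460,290)],6,[375,95]); print(cast(c,P,.034)[:,:2].round(4).tolist())
E
```

```text
w2 [[0.3688, 0.2488], [0.3839, 0.3881], [0.6369, 0.3589], [0.6222, 0.2228]] ctr [0.503  0.3047] len [np.float64(0.2548), np.float64(0.2547), np.float64(0.1401), np.float64(0.1369)] ang [np.float64(174.15), np.float64(173.43), np.float64(-96.22), np.float64(-96.18)]
top [[0.6348, 0.3543], [0.6221, 0.2155], [0.3674, 0.2419], [0.3813, 0.3794]] ctr [0.5014 0.2978] len [np.float64(0.2548), np.float64(0.256), np.float64(0.1394), np.float64(0.1382)] ang [np.float64(-5.65), np.float64(-5.91), np.float64(84.74), np.float64(84.25)]
[[[0.5799, 0.2549], [0.5875, 0.3247], [0.5837, 0.2898]], [[0.5802, 0.2563], [0.5878, 0.3269], [0.584, 0.2916]]]
[[0.5611, 0.2992], [0.6081, 0.2934], [0.5824, 0.2742], [0.5866, 0.3088]]
```

```bash
python3 -c "
from h import *
print(readout.read_state()['tool_pos'])
delta([.637,.1435,.035])"
```

```text
[0.63670469 0.14410949 0.22072156]
shift [-0.0003 -0.001   0.1857] turn [ 0.0007  0.0001 -0.0004]
```

Request:
apply_moves([
  [[0,-0.001,0.04,0.0007,0,0,-1],[0,-0.001,0.08,0.0007,0,0,-1],[0,-0.001,0.12,0.0007,0,0,-1],[0,-0.001,0.15,0.0007,0,0,-1],[0,-0.001,0.17,0.0007,0,0,-1],[0,-0.001,0.18,0.0007,0,0,-1],[0,-0.001,0.185,0.0007,0,0,-1],[0,-0.001,0.185,0.0007,0,0,-1]],
])

```text
time: 3.68
tool_pos: [0.6371, 0.1445, 0.0365]
tcp_rot: [-0.001, 3.14, 0.0]
wrist_force: [-0.8, 0.8, 0.3]
width: 1.003
```

```bash
python3 -c "
from h import *
st=readout.read_state()
cv2.imwrite('pics/w4.png',read_camera('wrist')[:,:,::-1]);print(st['tool_pos'])
"
```

```text
[0.63708764 0.14454302 0.03654985]
```

View pics/w4.png

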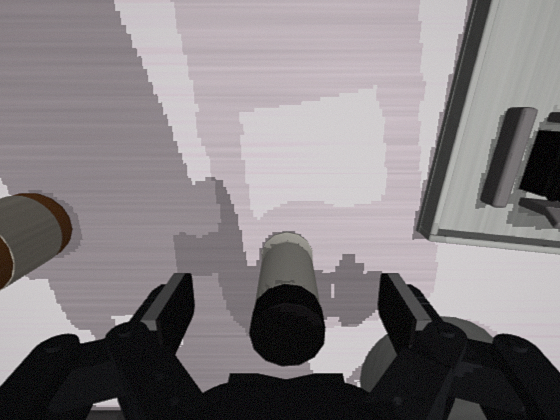

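Request:
apply_moves([
  [[0,0,0,0,0,0,1],[0,0,0,0,0,0,1],[0,0,0,0,0,0,1],[0,0,0,0,0,0,1],[0,0,0,0,0,0,1],[0,0,0,0,0,0,1],[0,0,0,0,0,0,1],[0,0,0,0,0,0,1]],
], force=60)

```text
time: 4.4
tool_pos: [0.6373, 0.1444, 0.0361]
tcp_rot: [-0.0, 3.14, 0.0]
wrist_force: [-1.6, 1.0, 5.6]
width: 0.318
```

```bash
python3 -c "
from h import *
st=readout.read_state()
cv2.imwrite('pics/w5.png',read_camera('wrist')[:,:,::-1]);print(st['tool_pos'],st['width'])
"
```

```text
[0.63729184 0.14442901 0.03607131] 0.31829028020306255
```

View pics/w5.png

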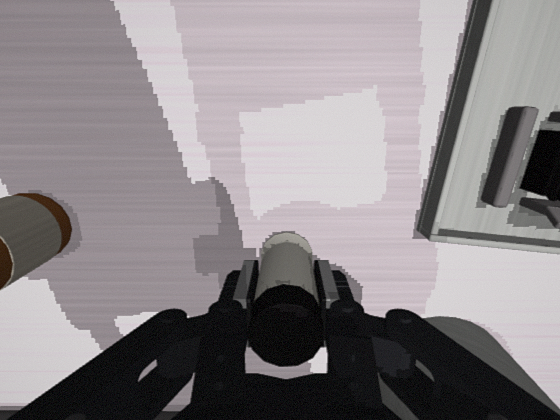

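Request:
apply_moves([
  [[0,0,-0.04,0,0,0,1],[0,0,-0.08,0,0,0,1],[0,0,-0.11,0,0,0,1],[0.013,0.037,-0.11,0,0,0,1],[0.026,0.075,-0.11,0,0,0,1],[0.04,0.112,-0.11,0,0,0,1],[0.053,0.149,-0.11,0,0,-0.033,1],[0.053,0.149,-0.11,0,0,-0.033,1]],
])

```text
time: 5.12
tool_pos: [0.5806, 0.299, 0.1445]
tcp_rot: [0.176, -3.135, -0.004]
wrist_force: [-1.1, -0.2, -0.5]
width: 0.317
```

Request:
apply_moves([
  [[0,0,0,0,0,0,1],[0,0,0,0,0,0,1],[0,0,0,0,0,0,1],[0,0,0,0,0,0,1],[0,0,0,0,0,0,1],[0,0,0,0,0,0,1],[0,0,0,0,0,0,1],[0,0,0,0,0,0,1]],
])

```text
time: 5.78
tool_pos: [0.5839, 0.2926, 0.1452]
tcp_rot: [-0.162, 3.137, -0.0]
wrist_force: [-0.5, 0.6, -0.6]
width: 0.319
```

```bash
python3 -c "
from h import *
st=readout.read_state()
cv2.imwrite('pics/w6.png',read_camera('wrist')[:,:,::-1]);print(st)
cv2.imwrite('pics/s6.png',read_camera('scene')[:,:,::-1])
np.save('w6.npy',np.r_[st['tool_pos'],st['tcp_rot']])
im=cv2.imread('pics/s6.png'); cv2.imwrite('pics/s6b.png',cv2.resize(im[240:390,300:480],None,fx=4,fy=4,interpolation=cv2.INTER_CUBIC))
"
```

```text
{'time': 5.7833, 'q': array([ 4.26683505e-01,  2.86343520e-01,  1.73941083e+00, -4.69151425e-04,
        1.11563561e+00, -1.24687459e+00]), 'joint_vel': array([ 4.90899988e-03,  6.33599006e-05,  5.50513752e-04,  1.80970833e-03,
       -5.53772102e-04,  1.04030048e-03]), 'joint_torque': array([-8.02677101e-02, -5.08241987e+01, -3.47981930e+01, -7.28180719e-03,
       -2.35448533e-04,  1.85299350e-04]), 'tool_pos': array([0.58391285, 0.29264577, 0.14519315]), 'tcp_rot': array([-1.61652612e-01,  3.13708738e+00, -4.99110417e-04]), 'wrist_force': array([-0.53121498,  0.64619717, -0.59228723]), 'torque': array([ 0.01129662,  0.00619963, -0.03726738]), 'width': 0.31946554462702}
```

View pics/w6.png

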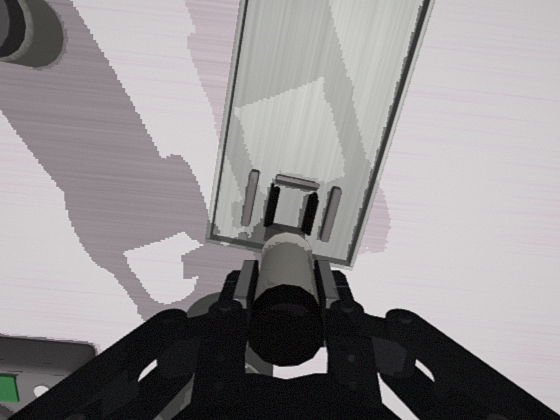

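View pics/s6b.png

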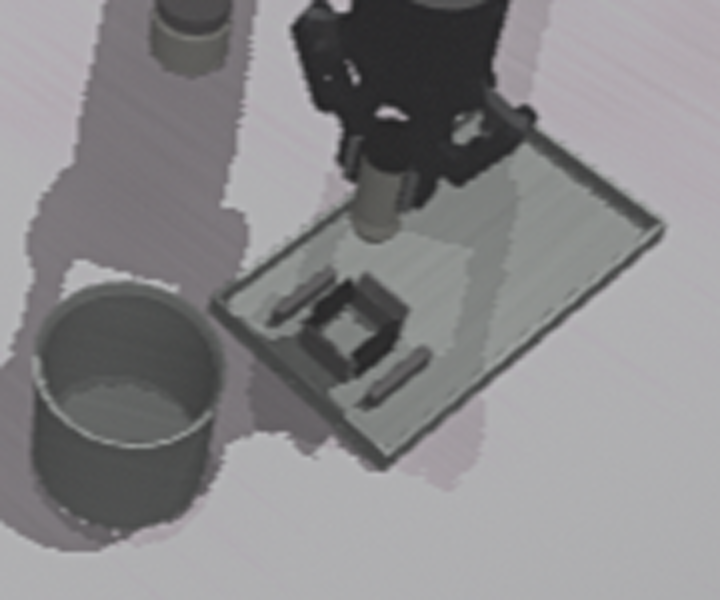

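Request:
apply_moves([
  [[0,0,0.02,0,0,0.033,1],[0,0,0.04,0,0,0.0656,1],[0,0,0.05,0,0,0.0656,1],[0,0,0.05,0,0,0.0656,1],[0,0,0.05,0,0,0.0656,1],[0,0,0.05,0,0,0.0656,1],[0,0,0.05,0,0,0.0656,1],[0,0,0.05,0,0,0.0656,1]],
])

```text
time: 6.55
tool_pos: [0.5846, 0.2936, 0.0967]
tcp_rot: [0.159, 3.135, 0.001]
wrist_force: [-0.3, 0.4, -0.7]
width: 0.32
```

```bash
python3 -c "
from h import *
st=readout.read_state()
cv2.imwrite('pics/w7.png',read_camera('wrist')[:,:,::-1]);print(st['tool_pos'],st['tcp_rot'])
cv2.imwrite('pics/s7.png',read_camera('scene')[:,:,::-1])
np.save('w7.npy',np.r_[st['tool_pos'],st['tcp_rot']])
im=cv2.imread('pics/s7.png'); cv2.imwrite('pics/s7b.png',cv2.resize(im[240:390,300:480],None,fx=4,fy=4,interpolation=cv2.INTER_CUBIC))
"
```

```text
[0.58461208 0.29360493 0.09666203] [1.59221145e-01 3.13507137e+00 1.28334909e-03]
```

View pics/w7.png

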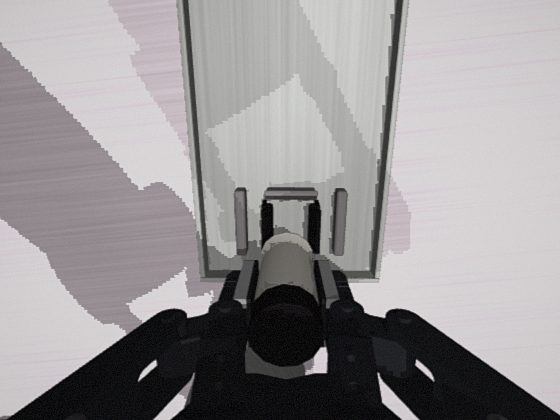

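View pics/s7b.png

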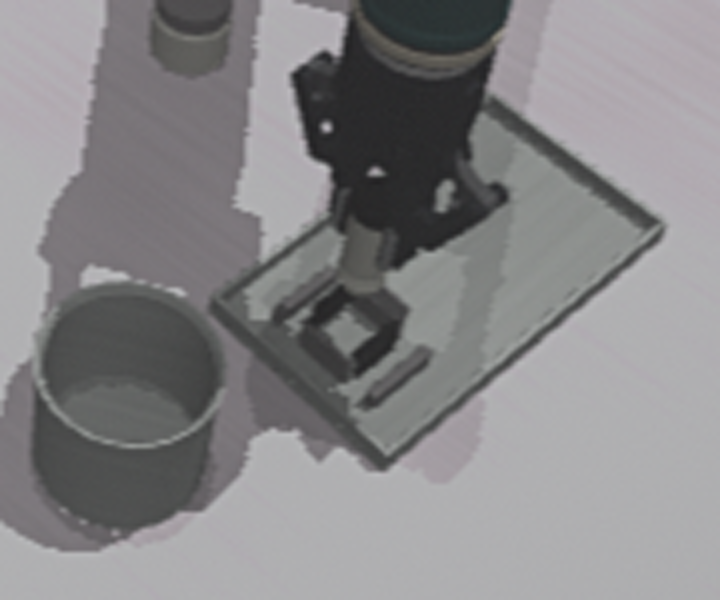

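```bash
python3 - <<'E'
from h import *
v=np.load('w7.npy'); st=dict(tool_pos=v[:3],tcp_rot=v[3:]); c=KRT('wrist',st)
T=R.from_rotvec(v[3:])
tl=lambda uv,z:T.inv().apply(cast(c,uv,z)-v[:3]).round(4).tolist()
print('tray end outer top edge',tl((291,277),.018),tl((291,282),.0),'inner floor',tl((291,271),.004))
print('cheek top edge',tl((291,188),.034),tl((291,194),.034))
print('walls',tl([(202,281),(380,281)],.018))
print('walls hi',tl([(177,0),(409,0)],.018))
print('jaws',tl([(262,205),(320,205)],.034),'bars',tl([(241,220),(340,220)],.014))
a=cv2.resize(cv2.imread('pics/w7.png')[170:300,190:390],None,fx=4,fy=4,interpolation=cv2.INTER_CUBIC); cv2.imwrite('pics/w7b.png',a)
v[:3]=[.6373,.1444,.0361]; v[3:]=[0,np.pi,0]; c=KRT('wrist',dict(tool_pos=v[:3],tcp_rot=v[3:]))
print('tube foot', (cast(c,(288,232),.011)-v[:3]).round(4),(cast(c,(288,232),.0)-v[:3]).round(4))
E
```

```text
tray end outer top edge [[-0.0432, 0.0047, 0.0788]] [[-0.0578, 0.005, 0.0968]] inner floor [[-0.0454, 0.0049, 0.0928]]
cheek top edge [[0.031, 0.0041, 0.0626]] [[0.027, 0.0041, 0.0626]]
walls [[-0.0466, -0.0645, 0.0787], [-0.0467, 0.0739, 0.0788]]
walls hi [[0.1421, -0.0642, 0.0783], [0.1421, 0.0742, 0.0784]]
jaws [[0.0194, -0.0152, 0.0626], [0.0194, 0.0235, 0.0626]] bars [[0.0021, -0.0326, 0.0826], [0.0021, 0.0409, 0.0827]]
tube foot [[-0.0145  0.0019 -0.0251]] [[-0.0103  0.002  -0.0361]]
```

View pics/w7b.png

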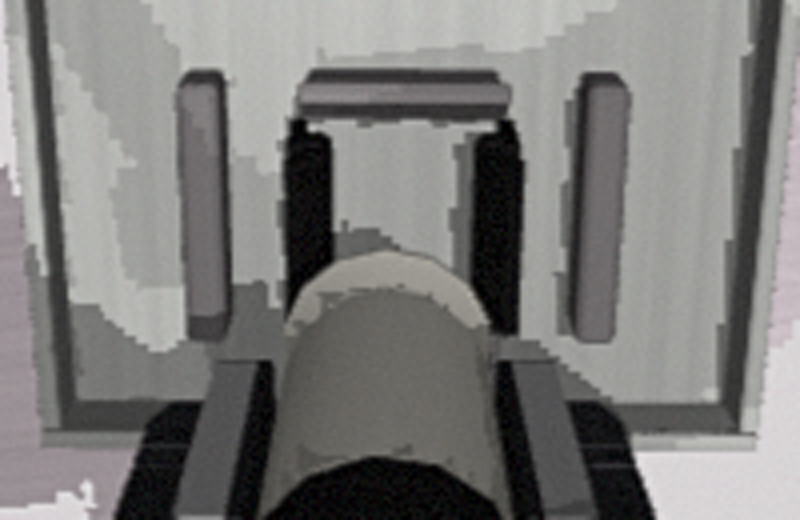

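Request:
apply_moves([
  [[0.002,0.0024,0,0,0,0,1],[0.002,0.0024,0.005,0,0,0,1],[0.002,0.0024,0.01,0,0,0,1],[0.002,0.0024,0.015,0,0,0,1],[0.002,0.0024,0.02,0,0,0,1],[0.002,0.0024,0.025,0,0,0,1],[0.002,0.0024,0.03,0,0,0,1],[0.002,0.0024,0.03,0,0,0,1]],
], force=80)

```text
time: 7.32
tool_pos: [0.5809, 0.2952, 0.0633]
tcp_rot: [-0.161, -3.135, 0.003]
wrist_force: [0.1, -0.4, -1.5]
width: 0.315
```

```bash
python3 -c "
from h import *
st=readout.read_state()
cv2.imwrite('pics/w8.png',read_camera('wrist')[:,:,::-1]);print(st['tool_pos'],st['tcp_rot'])
cv2.imwrite('pics/s8.png',read_camera('scene')[:,:,::-1])
a=cv2.resize(cv2.imread('pics/w8.png')[150:320,190:390],None,fx=3,fy=3,interpolation=cv2.INTER_CUBIC)
im=cv2.imread('pics/s8.png'); b=cv2.resize(im[270:360,340:440],None,fx=5,fy=5,interpolation=cv2.INTER_CUBIC)[:450]
cv2.imwrite('pics/x8.png',cv2.resize(np.hstack([a[:450],b]),None,fx=.72,fy=.72))
"
```

```text
[0.58087929 0.29517512 0.06330859] [-1.60517881e-01 -3.13537171e+00  2.51235209e-03]
```

View pics/x8.png

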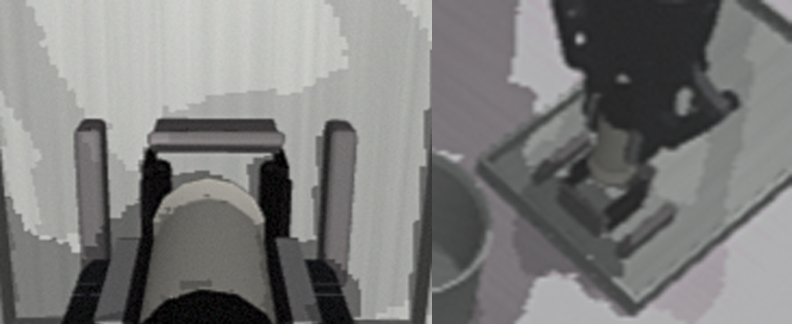

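```bash
python3 - <<'E'
from h import *
st=readout.read_state();print(st['tool_pos'],st['tcp_rot'],st['wrist_force'])
c=KRT('wrist',st);T=R.from_rotvec(st['tcp_rot'])
tl=lambda uv,z:T.inv().apply(cast(c,uv,z)-st['tool_pos']).round(4).tolist()
print('cheek outer',tl((289,205.6),.034),'bead edge',tl((288,233),.038),'bars mid',tl((290,205.6+ (262-120)/2.16/2),.014), 'center y bars',tl((290,233),.034))
s=KRT('scene'); p=proj(s,[st['tool_pos']-[0,0,.036], [.5815,.2968,.034],[.5815,.2968,.004]]); print(p, (p-[340,270])*3.6+[432,0])
im=cv2.imread('pics/s8.png'); cv2.imwrite('pics/s8b.png',cv2.resize(im[290:350,350:430],None,fx=9,fy=9,interpolation=cv2.INTER_CUBIC))
E
```

```text
[0.58164187 0.29553421 0.06457809] [-1.60531560e-01 -3.13693749e+00  1.21825162e-03] [-0.01220806  0.3943587  -0.52152104]
cheek outer [[0.0283, 0.0025, 0.0306]] bead edge [[0.0133, 0.0019, 0.0266]] bars mid [[0.0003, 0.0034, 0.0506]] center y bars [[0.0118, 0.0031, 0.0306]]
[[387.53293001 317.76589533]
 [388.35469574 316.69780938]
 [386.46777797 324.06996428]] [[603.11854805 171.9572232 ]
 [606.07690467 168.11211377]
 [599.2840007  194.65187141]]
```

View pics/s8b.png

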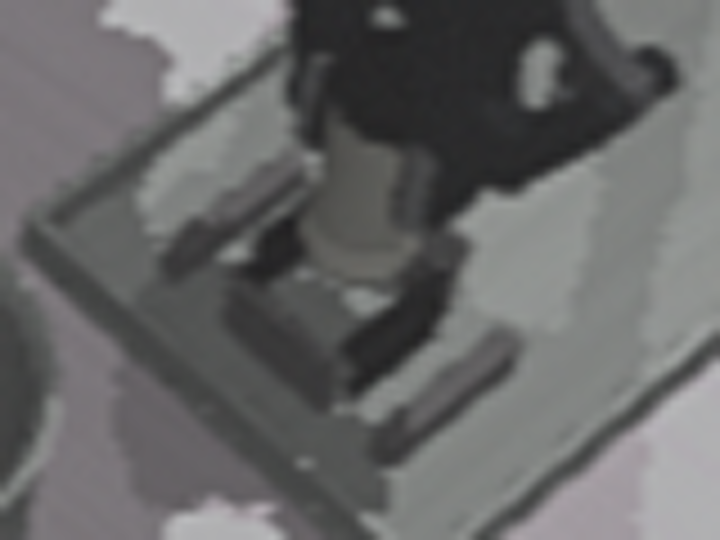

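Request:
apply_moves([
  [[0,0.0013,0,0,0,0,1],[0,0.0013,0.003,0,0,0,1],[0,0.0013,0.006,0,0,0,1],[0,0.0013,0.008,0,0,0,1],[0,0.0013,0.01,0,0,0,1],[0,0.0013,0.012,0,0,0,1],[0,0.0013,0.014,0,0,0,1],[0,0.0013,0.014,0,0,0,1]],
])

```text
time: 8.08
tool_pos: [0.5827, 0.2973, 0.0526]
tcp_rot: [0.16, 3.136, 0.0]
wrist_force: [-2.1, -0.8, 5.7]
width: 0.317
```

Request:
apply_moves([
  [[0,0,0.001,0,0,0,1],[0,0,0.002,0,0,0,1],[0,0,0.003,0,0,0,1],[0,0,0.004,0,0,0,1],[0,0,0.005,0,0,0,1],[0,0,0.006,0,0,0,1],[0,0,0.007,0,0,0,1],[0,0,0.007,0,0,0,1]],
])

```text
time: 8.75
tool_pos: [0.5835, 0.2972, 0.0455]
tcp_rot: [0.16, 3.134, 0.001]
wrist_force: [1.4, -0.4, -0.1]
width: 0.315
```

Request:
apply_moves([
  [[0,0,0.001,0,0,0,1],[0,0,0.002,0,0,0,1],[0,0,0.003,0,0,0,1],[0,0,0.004,0,0,0,1],[0,0,0.005,0,0,0,1],[0,0,0.006,0,0,0,1],[0,0,0.006,0,0,0,1],[0,0,0.006,0,0,0,1]],
])

```text
time: 9.42
tool_pos: [0.5817, 0.2969, 0.0401]
tcp_rot: [-0.16, -3.137, 0.002]
wrist_force: [-5.3, -3.9, 12.6]
width: 0.31
```

```bash
python3 -c "
from h import *
st=readout.read_state();print(st['tool_pos'],st['wrist_force'])
cv2.imwrite('pics/w9.png',read_camera('wrist')[:,:,::-1])
cv2.imwrite('pics/s9.png',read_camera('scene')[:,:,::-1])
a=cv2.resize(cv2.imread('pics/w9.png')[150:320,190:390],None,fx=3,fy=3,interpolation=cv2.INTER_CUBIC)
im=cv2.imread('pics/s9.png'); b=cv2.resize(im[270:360,340:440],None,fx=5,fy=5,interpolation=cv2.INTER_CUBIC)[:450]
cv2.imwrite('pics/x9.png',cv2.resize(np.hstack([a[:450],b]),None,fx=.72,fy=.72))
"
```

```text
[0.5816846  0.29689878 0.04008241] [-5.32945902 -3.85259292 12.59699763]
```

View pics/x9.png

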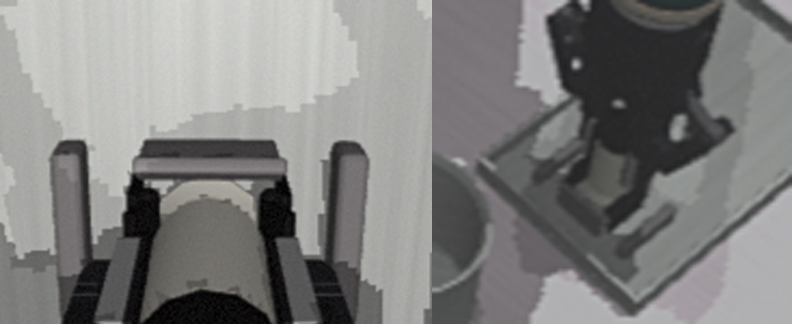

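Request:
apply_moves([
  [[0,0,0.0005,0,0,0,1],[0,0,0.001,0,0,0,1],[0,0,0.0015,0,0,0,1],[0,0,0.002,0,0,0,1],[0,0,0.0025,0,0,0,1],[0,0,0.003,0,0,0,1],[0,0,0.003,0,0,0,1],[0,0,0.003,0,0,0,1]],
])

```text
time: 10.18
tool_pos: [0.5822, 0.297, 0.0399]
tcp_rot: [-0.16, -3.137, 0.001]
wrist_force: [-10.4, -5.5, 27.0]
width: 0.315
```

Request:
apply_moves([
  [[0,0,-0.003,0,0,0,1],[0,0,-0.0035,0,0,0,1],[0,0,-0.0035,0,0,0,-1],[0,0,-0.0035,0,0,0,-1],[0,0,-0.0035,0,0,0,-1],[0,0,-0.0035,0,0,0,-1],[0,0,-0.0035,0,0,0,-1],[0,0,-0.0035,0,0,0,-1]],
])

```text
time: 10.85
tool_pos: [0.5818, 0.2969, 0.0381]
tcp_rot: [-0.161, -3.137, 0.001]
wrist_force: [0.6, -0.0, 0.1]
width: 1.002
```

Request:
apply_moves([
  [[0,0,-0.03,0,0,0,-1],[0,0,-0.06,0,0,0,-1],[0,0,-0.1,0,0,0,-1],[0,0,-0.14,0,0,0,-1],[0,0,-0.16,0,0,0,-1],[0,0,-0.16,0,0,0,-1],[0,0,-0.16,0,0,0,-1],[0,0,-0.16,0,0,0,-1]],
])

```text
time: 11.52
tool_pos: [0.5813, 0.2967, 0.1974]
tcp_rot: [-0.161, -3.136, 0.002]
wrist_force: [0.4, 0.3, 0.0]
width: 0.998
```

```bash
python3 -c "
from h import *
st=readout.read_state();print(st['tool_pos'],st['tcp_rot'],st['wrist_force'])
cv2.imwrite('pics/w10.png',read_camera('wrist')[:,:,::-1])
cv2.imwrite('pics/s10.png',read_camera('scene')[:,:,::-1])
np.save('w10.npy',np.r_[st['tool_pos'],st['tcp_rot']])
im=cv2.imread('pics/s10.png'); b=cv2.resize(im[260:360,300:440],None,fx=5,fy=5,interpolation=cv2.INTER_CUBIC)
cv2.imwrite('pics/s10b.png',b)
"
```

```text
[0.58125936 0.29670424 0.19741617] [-1.60502392e-01 -3.13613286e+00  1.83448002e-03] [0.39447479 0.32772563 0.0372218 ]
```

View pics/w10.png

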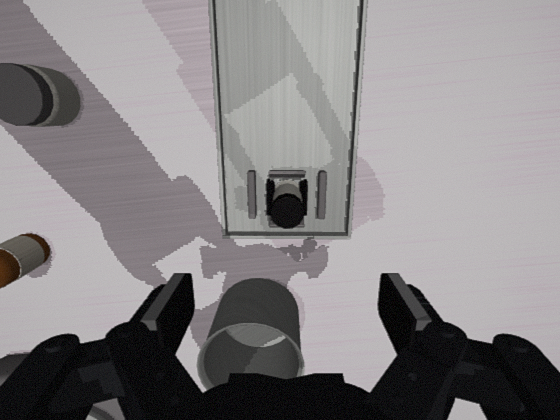

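View pics/s10b.png

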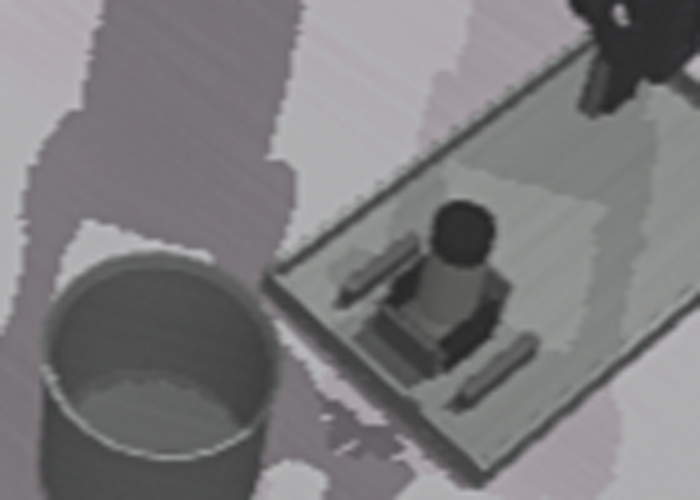

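```bash
python3 - <<'E'
from h import *
delta([.619,0,.18],-5.9)
v=np.load('w10.npy'); c=KRT('wrist',dict(tool_pos=v[:3],tcp_rot=v[3:])); s=KRT('scene')
print(proj(c,[.5822,.2985,.084]),proj(s,[.582,.297,.084])/1, (proj(s,[[.582,.297,.084],[.582,.297,.094]])-[300,260])*5)
E
```

```text
shift [-0.0685 -0.2909  0.0164] turn [-0.0008 -0.0011  0.0002]
[[287.41676008 211.6403834 ]] [[391.59495213 303.99008936]] [[457.97476063 219.95044682]
 [461.39331225 206.5927518 ]]
```

Request:
apply_moves([
  [[-0.0685,-0.291,0.016,-0.0008,-0.001,0,-1],[-0.0685,-0.291,0.016,-0.0008,-0.001,0,-1],[-0.0685,-0.291,0.016,-0.0008,-0.001,0,-1],[-0.0685,-0.291,0.016,-0.0008,-0.001,0,-1],[-0.0685,-0.291,0.016,-0.0008,-0.001,0,-1],[-0.0685,-0.291,0.016,-0.0008,-0.001,0,-1],[-0.0685,-0.291,0.016,-0.0008,-0.001,0,-1],[-0.0685,-0.291,0.016,-0.0008,-0.001,0,-1]],
])

```text
time: 12.28
tool_pos: [0.6194, -0.0055, 0.18]
tcp_rot: [-0.167, -3.137, 0.001]
wrist_force: [-0.4, 0.6, 0.5]
width: 0.998
```

Request:
apply_moves([
  [[0,0,0,0,0,0,-1],[0,0,0,0,0,0,-1],[0,0,0,0,0,0,-1],[0,0,0,0,0,0,-1],[0,0,0,0,0,0,-1],[0,0,0,0,0,0,-1],[0,0,0,0,0,0,-1],[0,0,0,0,0,0,-1]],
])

```text
time: 12.95
tool_pos: [0.6205, 0.0013, 0.1829]
tcp_rot: [0.159, 3.134, 0.003]
wrist_force: [0.0, -1.3, -1.0]
width: 1.001
```

```bash
python3 -c "
from h import *
st=readout.read_state();print(st['tool_pos'],st['tcp_rot'])
cv2.imwrite('pics/w11.png',read_camera('wrist')[:,:,::-1])
im=cv2.imread('pics/w11.png')
m=(im[170:250,250:330].max(2)<45).astype(np.uint8); n,l,s,cc=cv2.connectedComponentsWithStats(m);k=1+np.argmax(s[1:,4]);p=cc[k]+[250,170]
c=KRT('wrist',st);print(p,s[k],cast(c,p,.092))
delta([.619,0,.027],-5.9)
"
```

```text
[0.62048794 0.00126829 0.18292327] [0.15874651 3.13374635 0.00322389]
[282.85663717 218.34867257] [ 20  35  26  28 565] [[ 6.20022784e-01 -9.01211281e-05  9.20000000e-02]]
shift [ 0.002  -0.0015  0.1559] turn [0.0007 0.0012 0.0005]
```

View pics/w11.png

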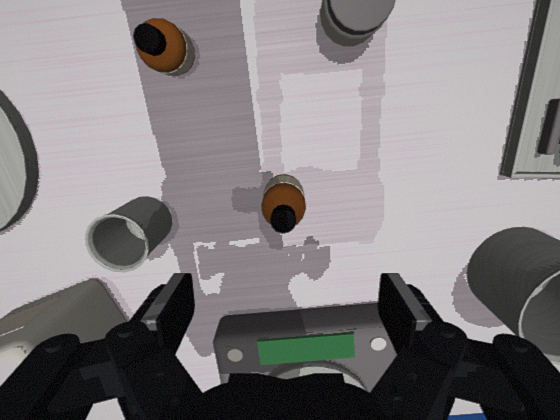

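Request:
apply_moves([
  [[0,-0.001,0.04,0,0,0,-1],[0,-0.001,0.08,0,0,0,-1],[0,-0.001,0.12,0,0,0,-1],[0,-0.001,0.145,0,0,0,-1],[0,-0.001,0.155,0,0,0,-1],[0,-0.001,0.155,0,0,0,-1],[0,-0.001,0.155,0,0,0,1],[0,-0.001,0.155,0,0,0,1]],
], force=40)

```text
time: 13.67
tool_pos: [0.6221, -0.0002, 0.029]
tcp_rot: [0.16, 3.132, 0.003]
wrist_force: [-0.0, -0.9, 0.3]
width: 0.747
```

Request:
apply_moves([
  [[0,0,0,0,0,0,1],[0,0,0,0,0,0,1],[0,0,0,0,0,0,1],[0,0,0,0,0,0,1],[0,0,0,0,0,0,1],[0,0,0,0,0,0,1],[0,0,0,0,0,0,1],[0,0,0,0,0,0,1]],
])

```text
time: 14.33
tool_pos: [0.6221, -0.0003, 0.0293]
tcp_rot: [0.16, 3.132, 0.003]
wrist_force: [-1.1, -0.6, 5.8]
width: 0.457
```

```bash
python3 -c "
from h import *
st=readout.read_state();print(st['tool_pos'],st['tcp_rot'])
cv2.imwrite('pics/w12.png',read_camera('wrist')[:,:,::-1])
delta([.495,.306,st['tool_pos'][2]+.005],-5.9)
"
```

```text
[ 6.22055731e-01 -3.09409723e-04  2.92654380e-02] [1.60226963e-01 3.13154226e+00 2.98553671e-03]
shift [ 0.1576  0.2917 -0.0053] turn [0.0007 0.0019 0.0002]
```

View pics/w12.png

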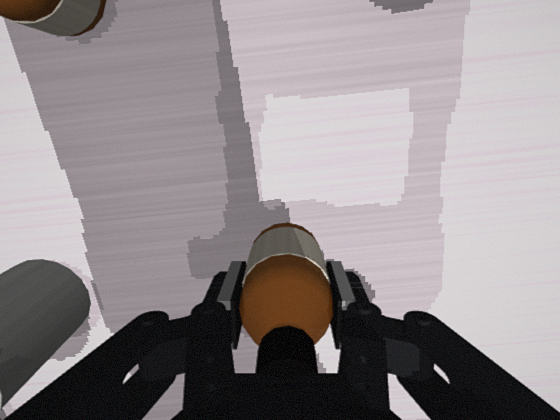

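Request:
apply_moves([
  [[0,0,-0.04,0,0,0,1],[0,0,-0.08,0,0,0,1],[0,0,-0.11,0,0,0,1],[0.02,0.035,-0.11,0,0,0,1],[0.04,0.07,-0.11,0,0,0,1],[0.06,0.105,-0.11,0,0,0,1],[0.08,0.14,-0.11,0,0,0,1],[0.1,0.175,-0.11,0,0,0,1]],
])

```text
time: 15.05
tool_pos: [0.5373, 0.1851, 0.1373]
tcp_rot: [0.162, 3.135, 0.003]
wrist_force: [-0.4, 0.3, -1.1]
width: 0.454
```

```bash
python3 -c "
from h import *
st=readout.read_state();print(st['tool_pos'],st['tcp_rot'],st['width'])
delta([.495,.306,.1393],-5.9)
"
```

```text
[0.53726139 0.18513005 0.13732109] [1.61576425e-01 3.13474460e+00 3.00531638e-03] 0.4542064883509927
shift [ 0.0545  0.1159 -0.0019] turn [ 0.0007  0.0008 -0.    ]
```

Request:
apply_moves([
  [[0.017,0.035,-0.002,0.0007,0.0008,0,1],[0.034,0.07,-0.002,0.0007,0.0008,0,1],[0.051,0.105,-0.002,0.0007,0.0008,0,1],[0.057,0.117,-0.002,0.0007,0.0008,0,1],[0.057,0.117,-0.002,0.0007,0.0008,0,1],[0.057,0.117,-0.002,0.0007,0.0008,0,1],[0.057,0.117,-0.002,0.0007,0.0008,0,1],[0.057,0.117,-0.002,0.0007,0.0008,0,1]],
])

```text
time: 15.72
tool_pos: [0.4944, 0.3047, 0.1395]
tcp_rot: [0.163, 3.137, -0.001]
wrist_force: [0.3, 0.7, -1.7]
width: 0.456
```

```bash
python3 -c "
from h import *
st=readout.read_state();print(st['tool_pos'],st['tcp_rot'],st['width'])
delta([.495,.306,.0345],-5.9)
cv2.imwrite('pics/w13.png',read_camera('wrist')[:,:,::-1])
"
```

```text
[0.49442618 0.30474847 0.13948786] [ 1.62738673e-01  3.13690796e+00 -1.36241657e-03] 0.4559802021092039
shift [-0.0004  0.0014  0.105 ] turn [-0.0003  0.0002 -0.0002]
```

View pics/w13.png

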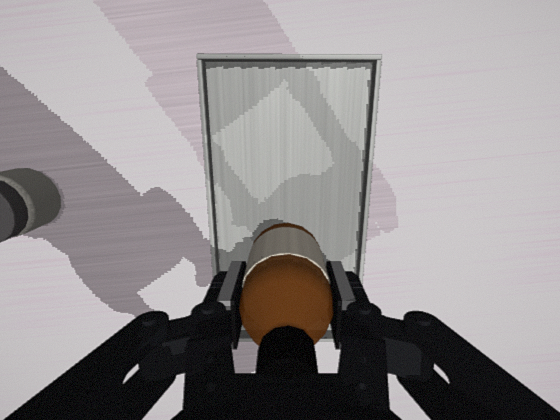

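Request:
apply_moves([
  [[0,0.001,0.03,0,0,0,1],[0,0.001,0.06,0,0,0,1],[0,0.001,0.085,0,0,0,1],[0,0.001,0.095,0,0,0,1],[0,0.001,0.1,0,0,0,1],[0,0.001,0.103,0,0,0,1],[0,0.001,0.105,0,0,0,1],[0,0.001,0.105,0,0,0,1]],
])

```text
time: 16.43
tool_pos: [0.4956, 0.3075, 0.0361]
tcp_rot: [0.161, 3.135, 0.002]
wrist_force: [0.3, -0.6, -1.4]
width: 0.451
```

Request:
apply_moves([
  [[0,0,0.0005,0,0,0,1],[0,0,0.001,0,0,0,1],[0,0,0.0015,0,0,0,1],[0,0,0.002,0,0,0,1],[0,0,0.0025,0,0,0,1],[0,0,0.003,0,0,0,1],[0,0,0.003,0,0,0,1],[0,0,0.003,0,0,0,1]],
])

```text
time: 17.1
tool_pos: [0.4948, 0.3074, 0.0333]
tcp_rot: [0.16, 3.136, 0.001]
wrist_force: [-2.6, -1.4, 6.4]
width: 0.459
```

Request:
apply_moves([
  [[0,0,-0.0005,0,0,0,-1],[0,0,-0.0005,0,0,0,-1],[0,0,-0.0005,0,0,0,-1],[0,0,-0.0005,0,0,0,-1],[0,0,-0.0005,0,0,0,-1],[0,0,-0.0005,0,0,0,-1],[0,0,-0.02,0,0,0,-1],[0,0,-0.05,0,0,0,-1]],
])

```text
time: 17.77
tool_pos: [0.4911, 0.3053, 0.0784]
tcp_rot: [-0.16, -3.131, 0.007]
wrist_force: [0.1, -0.4, -0.6]
width: 0.999
```

Request:
apply_moves([
  [[0,0,-0.04,0,0,0,-1],[0,0,-0.08,0,0,0,-1],[0,0,-0.11,0,0,0,-1],[0,0,-0.11,0,0,0,-1],[0,0,-0.11,0,0,0,-1],[0,0,-0.11,0,0,0,-1],[0,0,-0.11,0,0,0,-1],[0,0,-0.11,0,0,0,-1]],
])

```text
time: 18.43
tool_pos: [0.4928, 0.3064, 0.1894]
tcp_rot: [-0.16, -3.135, 0.004]
wrist_force: [-0.7, 0.4, -0.0]
width: 1.002
```

```bash
python3 -c "
from h import *
st=readout.read_state();print(st['tool_pos'],st['tcp_rot'],st['width'])
cv2.imwrite('pics/w14.png',read_camera('wrist')[:,:,::-1])
# beaker estimates: rim ellipse in top0 & w1
t=cv2.imread('pics/top0.png'); a=cv2.resize(t[155:205,270:315],None,fx=8,fy=8,interpolation=cv2.INTER_CUBIC)
w=cv2.imread('pics/w11.png'); b=cv2.resize(w[185:285,75:185],None,fx=4,fy=4,interpolation=cv2.INTER_CUBIC)
cv2.imwrite('pics/bk.png',np.hstack([a,b]))
delta([.632,-.148,.2],-5.9)
"
```

```text
[0.49284579 0.30639451 0.18937099] [-0.16038845 -3.13479544  0.00363674] 1.0017677023528608
shift [-0.1846 -0.4379 -0.0098] turn [-0.0007 -0.0007  0.0002]
```

View pics/w14.png

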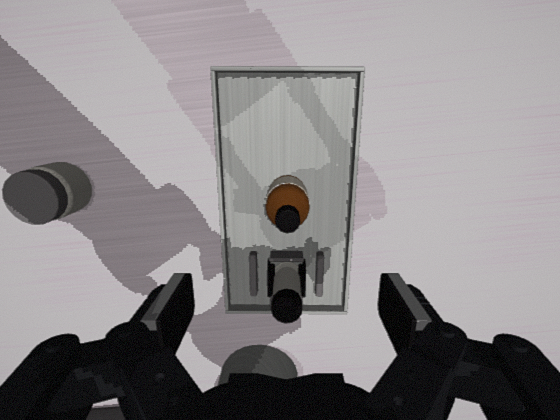

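View pics/bk.png

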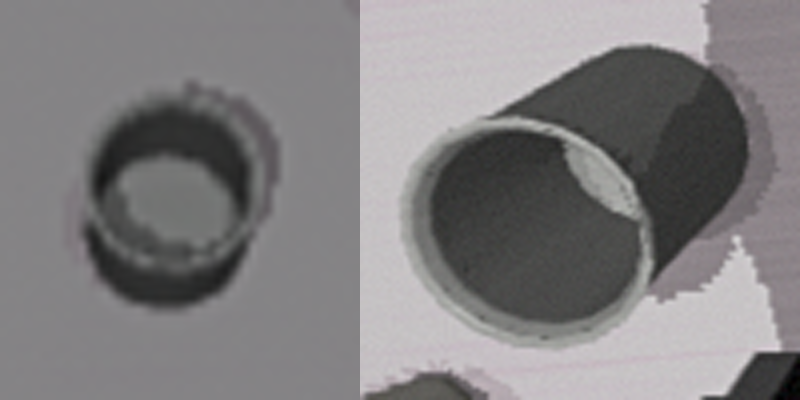

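```bash
python3 - <<'E'
from h import *
c=KRT('wrist',dict(tool_pos=np.array([.62049,.00127,.18292]),tcp_rot=np.array([.15875,3.13375,.00322])))
print(cast(KRT('top'),(291.9,177.5),.068),cast(c,(116.75,243.25),.068))
# canister near corner / bystander bounds, top
print(cast(KRT('top'),[(313,145),(320,160),(367,147),(357,119)],[0.07]))
E
```

```text
[[ 0.63458729 -0.15268729  0.068     ]] [[ 0.63603664 -0.14709591  0.068     ]]
[[ 0.71547409 -0.20290462  0.07      ]
 [ 0.67825955 -0.21978845  0.07      ]
 [ 0.71228026 -0.33323033  0.07      ]
 [ 0.78279857 -0.31002096  0.07      ]]
```

Request:
apply_moves([
  [[-0.0155,-0.0365,-0.01,0,0,0,-1],[-0.031,-0.073,-0.01,0,0,0,-1],[-0.0465,-0.11,-0.01,0,0,0,-1],[-0.062,-0.146,-0.01,0,0,0,-1],[-0.0775,-0.183,-0.01,0,0,0,-1],[-0.093,-0.219,-0.01,0,0,0,-1],[-0.108,-0.256,-0.01,0,0,0,-1],[-0.124,-0.292,-0.01,0,0,0,-1]],
])

```text
time: 19.15
tool_pos: [0.5872, 0.0021, 0.2006]
tcp_rot: [-0.161, -3.136, 0.0]
wrist_force: [0.5, 0.7, 0.4]
width: 1.002
```

```bash
python3 -c "
from h import *
delta([.635,-.149,.2],-5.9)
"
```

```text
shift [-0.063  -0.1454  0.0006] turn [-0.     -0.0004  0.0002]
```

Request:
apply_moves([
  [[-0.0155,-0.0365,0,0,0,0,-0.7],[-0.031,-0.073,0,0,0,0,-0.7],[-0.0465,-0.11,0,0,0,0,-0.7],[-0.063,-0.143,0,0,0,0,-0.7],[-0.063,-0.143,0,0,0,0,-0.7],[-0.063,-0.143,0,0,0,0,-0.7],[-0.063,-0.143,0,0,0,0,-0.7],[-0.063,-0.143,0,0,0,0,-0.7]],
])

```text
time: 19.82
tool_pos: [0.6351, -0.1434, 0.2011]
tcp_rot: [-0.159, -3.137, -0.001]
wrist_force: [0.1, 0.5, -0.2]
width: 0.849
```

```bash
python3 -c "
from h import *
st=readout.read_state();print(st['tool_pos'],st['tcp_rot'],st['width'])
cv2.imwrite('pics/w15.png',read_camera('wrist')[:,:,::-1])
np.save('w15.npy',np.r_[st['tool_pos'],st['tcp_rot']])
delta([.635,-.149,.023],-5.9)
"
```

```text
[ 0.63508372 -0.14336049  0.2010693 ] [-1.59050744e-01 -3.13664450e+00 -1.26029180e-03] 0.8491268616854405
shift [-0.0004 -0.0059  0.1784] turn [ 0.0002 -0.0001  0.0007]
```

View pics/w15.png

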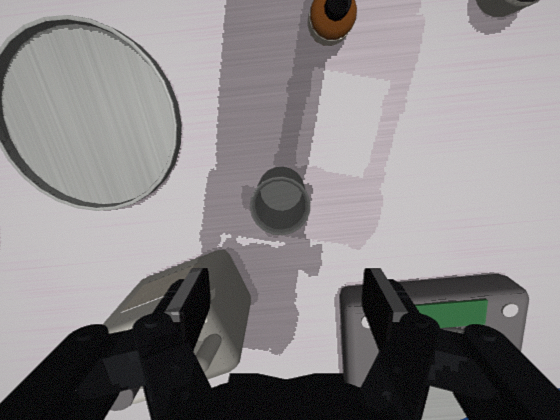

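```bash
python3 - <<'E'
from h import *
v=np.load('w15.npy'); c=KRT('wrist',dict(tool_pos=v[:3],tcp_rot=v[3:]))
print('beaker',cast(c,(280.5,204),.068))
T=R.from_rotvec(v[3:])
tg=np.array([.635,-.149,.023])
for uv in [(230,250),(252,295),(130,285)]:
  for z in (0,.05,.1): print(uv,z,cast(c,uv,z).round(3), 'rel grasp tool',T.inv().apply(cast(c,uv,z)[0]-tg).round(3))
E
```

```text
beaker [[ 0.63436723 -0.14728476  0.068     ]]
(230, 250) 0 [[ 0.703 -0.215  0.   ]] rel grasp tool [-0.074 -0.059  0.023]
(230, 250) 0.05 [[ 0.682 -0.203  0.05 ]] rel grasp tool [-0.052 -0.049 -0.027]
(230, 250) 0.1 [[ 0.661 -0.192  0.1  ]] rel grasp tool [-0.03  -0.04  -0.077]
(252, 295) 0 [[ 0.765 -0.197  0.   ]] rel grasp tool [-0.134 -0.035  0.023]
(252, 295) 0.05 [[ 0.735 -0.188  0.05 ]] rel grasp tool [-0.103 -0.029 -0.027]
(252, 295) 0.1 [[ 0.705 -0.179  0.1  ]] rel grasp tool [-0.072 -0.023 -0.077]
(130, 285) 0 [[ 0.736 -0.343  0.   ]] rel grasp tool [-0.12  -0.183  0.023]
(130, 285) 0.05 [[ 0.71  -0.313  0.05 ]] rel grasp tool [-0.091 -0.155 -0.027]
(130, 285) 0.1 [[ 0.684 -0.282  0.1  ]] rel grasp tool [-0.062 -0.127 -0.077]
```

Request:
apply_moves([
  [[0,-0.004,0.04,0,0,0,-0.7],[0,-0.004,0.08,0,0,0,-0.7],[0,-0.004,0.12,0,0,0,-0.7],[0,-0.004,0.15,0,0,0,-0.7],[0,-0.004,0.17,0,0,0,-0.7],[0,-0.004,0.178,0,0,0,-0.7],[0,-0.004,0.178,0,0,0,-0.7],[0,-0.004,0.178,0,0,0,-0.7]],
], force=30)

```text
time: 20.53
tool_pos: [0.6361, -0.1479, 0.0248]
tcp_rot: [0.159, 3.136, -0.0]
wrist_force: [0.3, 0.2, -0.1]
width: 0.848
```

Request:
apply_moves([
  [[0,0,0,0,0,0,1],[0,0,0,0,0,0,1],[0,0,0,0,0,0,1],[0,0,0,0,0,0,1],[0,0,0,0,0,0,1],[0,0,0,0,0,0,1],[0,0,0,0,0,0,1],[0,0,0,0,0,0,1]],
])

```text
time: 21.2
tool_pos: [0.6379, -0.1491, 0.027]
tcp_rot: [0.16, 3.131, -0.001]
wrist_force: [-0.3, 2.2, 6.5]
width: 0.647
```

```bash
python3 -c "
from h import *
st=readout.read_state();print(st['tool_pos'],st['tcp_rot'],st['width'])
cv2.imwrite('pics/w16.png',read_camera('wrist')[:,:,::-1])
delta([.426,.313,.15],-5.9)
"
```

```text
[ 0.63792061 -0.14911689  0.02702731] [ 1.60376042e-01  3.13149226e+00 -1.24553574e-03] 0.6465491641182213
shift [ 0.2573  0.438  -0.1247] turn [-0.0002  0.0019  0.0002]
```

View pics/w16.png

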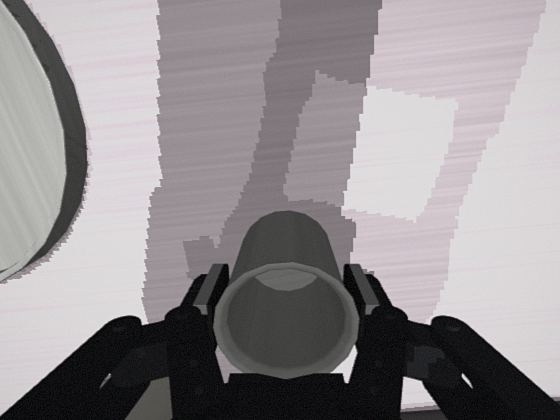

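Request:
apply_moves([
  [[0,0,0,0,0,0,-0.7],[0,0,0,0,0,0,-0.7],[0,0,0,0,0,0,-0.7],[0,0,0,0,0,0,-0.7],[-0.001,0,0.007,0,0,0,-0.7],[-0.001,0,0.013,0,0,0,-0.7],[-0.001,0,0.013,0,0,0,-0.7],[-0.001,0,0.013,0,0,0,-0.7]],
])

```text
time: 21.92
tool_pos: [0.6355, -0.1485, 0.0096]
tcp_rot: [-0.161, -3.136, -0.001]
wrist_force: [0.2, -0.2, -0.2]
width: 0.846
```

Request:
apply_moves([
  [[0,0,0,0,0,0,1],[0,0,0,0,0,0,1],[0,0,0,0,0,0,1],[0,0,0,0,0,0,1],[0,0,0,0,0,0,1],[0,0,0,0,0,0,1],[0,0,0,0,0,0,1],[0,0,0,0,0,0,1]],
])

```text
time: 22.58
tool_pos: [0.6368, -0.1489, 0.0113]
tcp_rot: [0.16, 3.136, -0.0]
wrist_force: [-0.6, -0.6, 0.8]
width: 0.634
```

```bash
python3 -c "
from h import *
st=readout.read_state();print(st['tool_pos'],st['tcp_rot'],st['width'])
cv2.imwrite('pics/w17.png',read_camera('wrist')[:,:,::-1])
delta([.426,.313,.15],-5.9)
"
```

```text
[ 0.63677777 -0.14887825  0.01130941] [ 1.60472602e-01  3.13606468e+00 -3.54491576e-04] 0.6340638437606231
shift [ 0.2566  0.4379 -0.1392] turn [-0.      0.0004  0.0002]
```

View pics/w17.png

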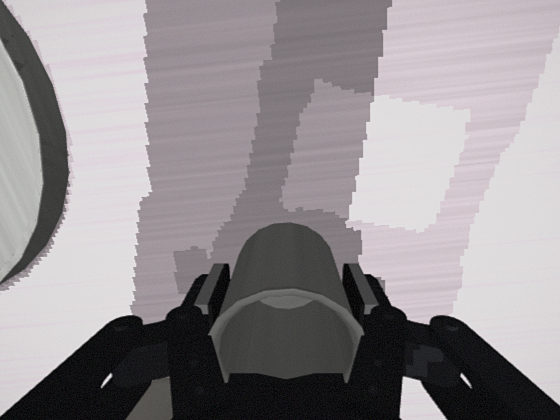

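Request:
apply_moves([
  [[0,0,-0.04,0,0,0,1],[0,0,-0.08,0,0,0,1],[0,0,-0.12,0,0,0,1],[0.01,0.018,-0.14,0,0,0,1],[0.03,0.052,-0.14,0,0,0,1],[0.05,0.086,-0.14,0,0,0,1],[0.07,0.12,-0.14,0,0,0,1],[0.09,0.154,-0.14,0,0,0,1]],
])

```text
time: 23.3
tool_pos: [0.5613, 0.015, 0.1506]
tcp_rot: [0.162, 3.137, 0.001]
wrist_force: [-0.3, 1.9, -2.7]
width: 0.637
```

```bash
python3 -c "
from h import *
st=readout.read_state();print(st['tool_pos'],st['tcp_rot'],st['width'])
delta([.426,.313,.15],-5.9)
cv2.imwrite('pics/w18.png',read_camera('wrist')[:,:,::-1])
"
```

```text
[0.56129192 0.01503225 0.15063982] [1.62119343e-01 3.13684186e+00 6.92408736e-04] 0.6368575737775817
shift [0.1653 0.2824 0.0007] turn [ 0.0001  0.0002 -0.0001]
```

View pics/w18.png

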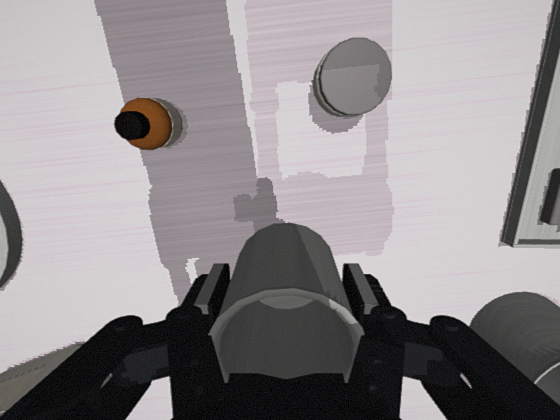

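Request:
apply_moves([
  [[0.02,0.034,0,0,0,0,1],[0.041,0.07,0,0,0,0,1],[0.062,0.106,0,0,0,0,1],[0.083,0.142,0,0,0,0,1],[0.104,0.178,0,0,0,0,1],[0.125,0.214,0,0,0,0,1],[0.146,0.25,0,0,0,0,1],[0.165,0.283,0,0,0,0,1]],
])

```text
time: 24.02
tool_pos: [0.4257, 0.3138, 0.1505]
tcp_rot: [0.16, 3.137, 0.0]
wrist_force: [1.4, 0.7, -1.7]
width: 0.639
```

Request:
apply_moves([
  [[0,0,0,0,0,0,1],[0,0,0,0,0,0,1],[0,0,0,0,0,0,1],[0,0,0,0,0,0,1],[0,0,0,0,0,0,1],[0,0,0,0,0,0,1],[0,0,0,0,0,0,1],[0,0,0,0,0,0,1]],
])

```text
time: 24.68
tool_pos: [0.4278, 0.3113, 0.1508]
tcp_rot: [0.163, 3.136, -0.0]
wrist_force: [0.4, 0.6, -2.1]
width: 0.637
```

```bash
python3 -c "
from h import *
st=readout.read_state();print(st['tool_pos'],st['tcp_rot'],st['width'])
delta([.426,.313,.0155],-5.9)
cv2.imwrite('pics/w19.png',read_camera('wrist')[:,:,::-1])
cv2.imwrite('pics/s19.png',read_camera('scene')[:,:,::-1])
"
```

```text
[0.42782492 0.31126555 0.15082738] [ 1.62771715e-01  3.13639357e+00 -7.99841030e-05] 0.6369530981194678
shift [0.0021 0.0015 0.1353] turn [-0.      0.0003 -0.0002]
```

View pics/w19.png

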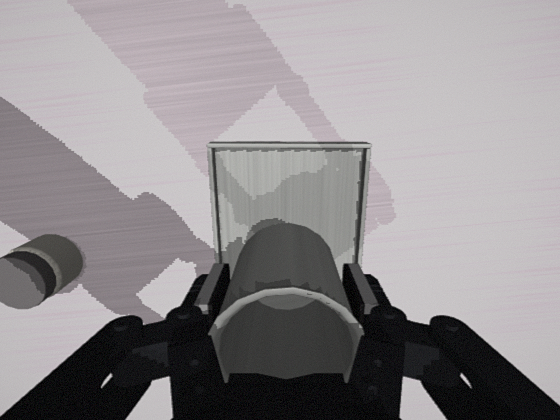

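View pics/s19.png

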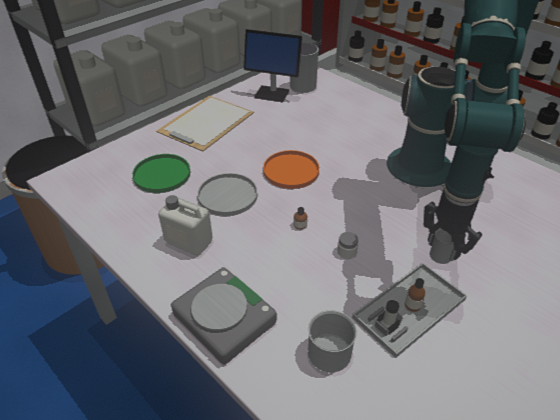

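Request:
apply_moves([
  [[0.002,0.001,0.03,0,0,0,1],[0.002,0.001,0.06,0,0,0,1],[0.002,0.001,0.09,0,0,0,1],[0.002,0.001,0.11,0,0,0,1],[0.002,0.001,0.122,0,0,0,1],[0.002,0.001,0.128,0,0,0,1],[0.002,0.001,0.131,0,0,0,1],[0.002,0.001,0.132,0,0,0,1]],
])

```text
time: 25.45
tool_pos: [0.4263, 0.3136, 0.0193]
tcp_rot: [0.161, 3.136, 0.001]
wrist_force: [-0.3, -0.4, -1.4]
width: 0.635
```

Request:
apply_moves([
  [[0,0,0.0005,0,0,0,1],[0,0,0.001,0,0,0,1],[0,0,0.0015,0,0,0,1],[0,0,0.002,0,0,0,1],[0,0,0.0025,0,0,0,1],[0,0,0.003,0,0,0,1],[0,0,0.003,0,0,0,1],[0,0,0.003,0,0,0,1]],
])

```text
time: 26.12
tool_pos: [0.4255, 0.3132, 0.0158]
tcp_rot: [0.16, 3.137, -0.0]
wrist_force: [-0.4, 0.1, -2.5]
width: 0.636
```

Request:
apply_moves([
  [[0,0,0.0005,0,0,0,1],[0,0,0.001,0,0,0,1],[0,0,0.0015,0,0,0,1],[0,0,0.0015,0,0,0,1],[0,0,0.0015,0,0,0,1],[0,0,0.0015,0,0,0,1],[0,0,0.0015,0,0,0,1],[0,0,0.0015,0,0,0,1]],
])

```text
time: 26.78
tool_pos: [0.4262, 0.3133, 0.0152]
tcp_rot: [0.16, 3.136, 0.0]
wrist_force: [-1.0, -1.6, 5.9]
width: 0.639
```

Contact. Release and rise.

Request:
apply_moves([
  [[0,0,0,0,0,0,-0.7],[0,0,0,0,0,0,-0.7],[0,0,0,0,0,0,-0.7],[0,0,0,0,0,0,-0.7],[0,0,0,0,0,0,-0.7],[0,0,0,0,0,0,-0.7],[0,0,-0.01,0,0,0,-0.7],[0,0,-0.04,0,0,0,-0.7]],
])

```text
time: 27.45
tool_pos: [0.4219, 0.3107, 0.0507]
tcp_rot: [-0.16, -3.131, 0.009]
wrist_force: [-0.2, -0.4, -0.7]
width: 0.85
```

Request:
apply_moves([
  [[0,0,-0.04,0,0,0,-0.7],[0,0,-0.08,0,0,0,-0.7],[0,0,-0.12,0,0,0,-0.7],[0,0,-0.14,0,0,0,-0.7],[0,0,-0.14,0,0,0,-0.7],[0,0,-0.14,0,0,0,-0.7],[0,0,-0.14,0,0,0,-0.7],[0,0,-0.14,0,0,0,-0.7]],
])

```text
time: 28.12
tool_pos: [0.4242, 0.3124, 0.1924]
tcp_rot: [-0.16, -3.136, 0.003]
wrist_force: [0.3, 0.1, -0.1]
width: 0.848
```

```bash
python3 -c "
from h import *
st=readout.read_state();print(st['tool_pos'],st['tcp_rot'],st['width'])
cv2.imwrite('pics/w20.png',read_camera('wrist')[:,:,::-1])
np.save('w20.npy',np.r_[st['tool_pos'],st['tcp_rot']])
c=KRT('top'); w=np.load('w15.npy')
def ctr(f,box,lo,hi):
    im=cv2.imread(f); x0,y0,x1,y1=box
    return cv2.resize(im[y0:y1,x0:x1],None,fx=6,fy=6,interpolation=cv2.INTER_CUBIC)
cv2.imwrite('pics/jr.png',np.hstack([ctr('pics/top0.png',(180,230,220,270),0,0),ctr('pics/w1.png',(265,120,315,160),0,0)]))
"
```

```text
[0.42420533 0.31235426 0.19242594] [-0.1604543  -3.13555001  0.00341082] 0.8477522737731231
```

View pics/w20.png

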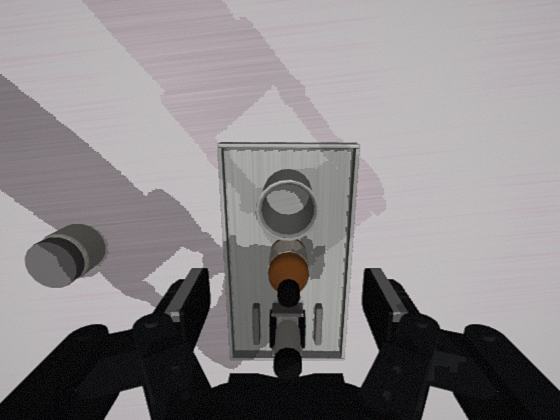

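View pics/jr.png

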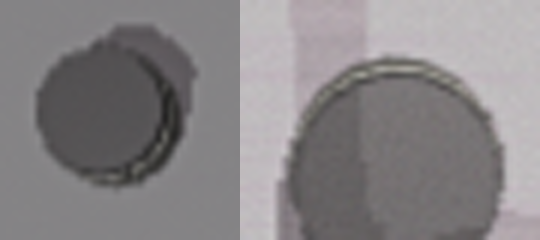

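```bash
python3 - <<'E'
from h import *
v=np.load('w1.npy'); c=KRT('wrist',dict(tool_pos=v[:3],tcp_rot=v[3:]))
print(cast(KRT('top'),(196.7,248.3),.052),cast(c,(291,149),.052))
v=np.load('w20.npy'); c=KRT('wrist',dict(tool_pos=v[:3],tcp_rot=v[3:])); print(cast(c,(55,262),.052))
delta([.465,.070,.2],-5.9)
# round tray: w15 rim ellipse, top
t=cv2.imread('pics/top0.png')
print('top round',cast(KRT('top'),(365.5,220),.018))
v=np.load('w15.npy'); c=KRT('wrist',dict(tool_pos=v[:3],tcp_rot=v[3:]));
X=cast(c,[(0,75),(10,33),(60,14),(100,20),(150,58),(178,105),(180,140),(160,185),(120,209),(90,209),(40,185),(0,140)],.018)[:,:2]
A=np.c_[2*X,np.ones(len(X))]; s=np.linalg.lstsq(A,(X**2).sum(1),rcond=None)[0]; print('w15 round',s[:2],np.sqrt(s[2]+s[:2]@s[:2]))
E
```

```text
[[0.46305119 0.07080409 0.052     ]] [[0.46356065 0.07530136 0.052     ]]
[[0.46147536 0.08226127 0.052     ]]
shift [-0.0654 -0.2369 -0.0074] turn [-0.0008 -0.0007  0.0002]
top round [[ 0.54215465 -0.33568872  0.018     ]]
w15 round [ 0.54506527 -0.32824564] 0.09046845442632832
```

Request:
apply_moves([
  [[-0.01,-0.037,-0.007,0,0,0,-0.8],[-0.02,-0.074,-0.007,0,0,0,-0.8],[-0.03,-0.11,-0.007,0,0,0,-0.8],[-0.04,-0.147,-0.007,0,0,0,-0.8],[-0.05,-0.184,-0.007,0,0,0,-0.8],[-0.06,-0.22,-0.007,0,0,0,-0.8],[-0.064,-0.233,-0.007,0,0,0,-0.8],[-0.064,-0.233,-0.007,0,0,0,-0.8]],
])

```text
time: 28.83
tool_pos: [0.4647, 0.0718, 0.1997]
tcp_rot: [-0.167, -3.135, 0.002]
wrist_force: [-0.3, 0.9, -0.6]
width: 0.896
```

Request:
apply_moves([
  [[0,0,0,0,0,0,-0.8],[0,0,0,0,0,0,-0.8],[0,0,0,0,0,0,-0.8],[0,0,0,0,0,0,-0.8],[0,0,0,0,0,0,-0.8],[0,0,0,0,0,0,-0.8],[0,0,0,0,0,0,-0.8],[0,0,0,0,0,0,-0.8]],
])

```text
time: 29.5
tool_pos: [0.4653, 0.0752, 0.2014]
tcp_rot: [0.159, 3.136, -0.0]
wrist_force: [-0.2, -1.0, -0.2]
width: 0.899
```

```bash
python3 -c "
from h import *
st=readout.read_state();print(st['tool_pos'],st['tcp_rot'],st['width'])
cv2.imwrite('pics/w21.png',read_camera('wrist')[:,:,::-1])
np.save('w21.npy',np.r_[st['tool_pos'],st['tcp_rot']])
delta([.4635,.074,.020],-5.9)
"
```

```text
[0.46530168 0.07520338 0.20140272] [ 1.59468890e-01  3.13649703e+00 -4.05336634e-05] 0.8989693070534219
shift [ 0.0019 -0.0013  0.1814] turn [0.     0.0003 0.0004]
```

View pics/w21.png

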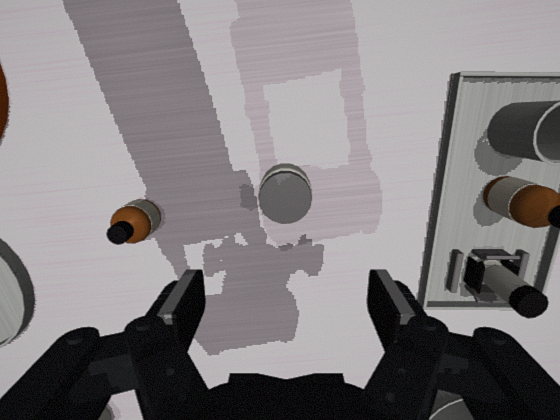

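Request:
apply_moves([
  [[0.001,-0.001,0.04,0,0,0,-0.8],[0.001,-0.001,0.08,0,0,0,-0.8],[0.001,-0.001,0.12,0,0,0,-0.8],[0.001,-0.001,0.15,0,0,0,-0.8],[0.001,-0.001,0.17,0,0,0,-0.8],[0.001,-0.001,0.178,0,0,0,-0.8],[0.001,-0.001,0.178,0,0,0,-0.8],[0.001,-0.001,0.178,0,0,0,-0.8]],
], force=35)

```text
time: 30.22
tool_pos: [0.465, 0.074, 0.0239]
tcp_rot: [0.161, 3.136, 0.0]
wrist_force: [-0.1, 0.3, 0.1]
width: 0.899
```

Request:
apply_moves([
  [[0,0,0,0,0,0,1],[0,0,0,0,0,0,1],[0,0,0,0,0,0,1],[0,0,0,0,0,0,1],[0,0,0,0,0,0,1],[0,0,0,0,0,0,1],[0,0,0,0,0,0,1],[0,0,0,0,0,0,1]],
])

```text
time: 30.88
tool_pos: [0.4664, 0.0743, 0.026]
tcp_rot: [0.16, 3.132, 0.001]
wrist_force: [-1.4, 0.5, 7.8]
width: 0.595
```

```bash
python3 -c "
from h import *
st=readout.read_state();print(st['tool_pos'],st['tcp_rot'],st['width'])
cv2.imwrite('pics/w22.png',read_camera('wrist')[:,:,::-1])
delta([.499,-.331,.18],-5.9)
"
```

```text
[0.46643714 0.07427976 0.0259766 ] [1.60350536e-01 3.13246269e+00 1.15256291e-03] 0.5949111887741129
shift [-0.0745 -0.3997 -0.1541] turn [0.0003 0.0016 0.0002]
```

View pics/w22.png

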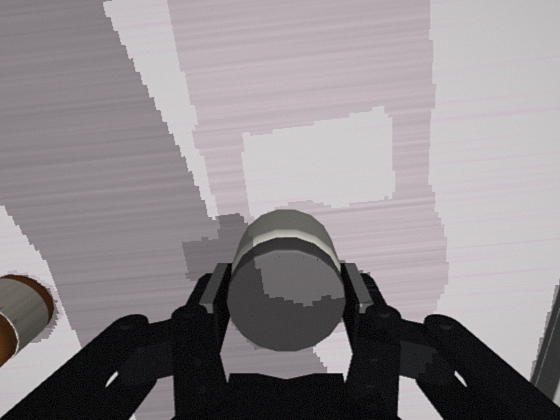

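Request:
apply_moves([
  [[0,0,-0.04,0,0,0,1],[0,0,-0.08,0,0,0,1],[0,0,-0.12,0,0,0,1],[0,0,-0.14,0,0,0,1],[-0.006,-0.033,-0.14,0,0,0,1],[-0.013,-0.07,-0.14,0,0,0,1],[-0.02,-0.11,-0.14,0,0,0,1],[-0.027,-0.146,-0.14,0,0,0,1]],
])

```text
time: 31.6
tool_pos: [0.4768, -0.0757, 0.1654]
tcp_rot: [0.158, 3.133, -0.001]
wrist_force: [-0.1, -0.0, -1.3]
width: 0.597
```

```bash
python3 -c "
from h import *
st=readout.read_state();print(st['tool_pos'],st['tcp_rot'],st['width'])
delta([.499,-.331,.166],-5.9)
"
```

```text
[ 0.47681733 -0.07569271  0.16541601] [ 1.58300883e-01  3.13297095e+00 -1.48886791e-03] 0.596577124202251
shift [-4.780e-02 -2.518e-01 -2.000e-04] turn [-0.0002  0.0015  0.0006]
```

Request:
apply_moves([
  [[-0.007,-0.036,0,0,0.0015,0,1],[-0.014,-0.072,0,0,0.0015,0,1],[-0.021,-0.108,0,0,0.0015,0,1],[-0.028,-0.144,0,0,0.0015,0,1],[-0.035,-0.18,0,0,0.0015,0,1],[-0.042,-0.216,0,0,0.0015,0,1],[-0.048,-0.25,0,0,0.0015,0,1],[-0.048,-0.25,0,0,0.0015,0,1]],
])

```text
time: 32.27
tool_pos: [0.4993, -0.3342, 0.1654]
tcp_rot: [0.166, 3.137, -0.008]
wrist_force: [1.0, -0.5, 0.2]
width: 0.6
```

Request:
apply_moves([
  [[0,0,0,0,0,0,1],[0,0,0,0,0,0,1],[0,0,0,0,0,0,1],[0,0,0,0,0,0,1],[0,0,0,0,0,0,1],[0,0,0,0,0,0,1],[0,0,0,0,0,0,1],[0,0,0,0,0,0,1]],
])

```text
time: 32.93
tool_pos: [0.4985, -0.3272, 0.1635]
tcp_rot: [-0.159, -3.134, -0.0]
wrist_force: [-0.7, 0.7, -0.3]
width: 0.598
```

```bash
python3 -c "
from h import *
st=readout.read_state();print(st['tool_pos'],st['tcp_rot'],st['width'])
delta([.499,-.331,.03],-5.9)
cv2.imwrite('pics/w23.png',read_camera('wrist')[:,:,::-1])
np.save('w23.npy',np.r_[st['tool_pos'],st['tcp_rot']])
"
```

```text
[ 0.49854117 -0.32716334  0.16348782] [-1.59247759e-01 -3.13378271e+00 -2.17594958e-04] 0.5976704475394558
shift [-0.0013 -0.0038  0.1335] turn [-0.     -0.0012  0.0005]
```

View pics/w23.png

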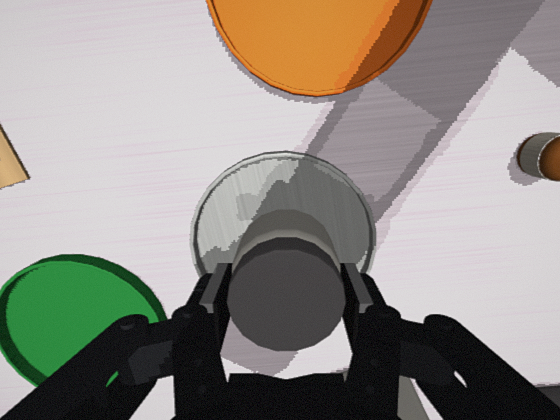

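```bash
python3 - <<'E'
from h import *
v=np.load('w23.npy'); c=KRT('wrist',dict(tool_pos=v[:3],tcp_rot=v[3:]))
print(cast(c,[(285,152),(192,235),(376,235)],.018))
E
```

```text
[[ 0.45349565 -0.32261781  0.018     ]
 [ 0.52306686 -0.41999226  0.018     ]
 [ 0.54109225 -0.24334023  0.018     ]]
```

Request:
apply_moves([
  [[-0.001,-0.003,0.03,0,-0.001,0,1],[-0.001,-0.003,0.06,0,-0.001,0,1],[-0.001,-0.003,0.09,0,-0.001,0,1],[-0.001,-0.003,0.11,0,-0.001,0,1],[-0.001,-0.003,0.12,0,-0.001,0,1],[-0.001,-0.003,0.126,0,-0.001,0,1],[-0.001,-0.003,0.129,0,-0.001,0,1],[-0.001,-0.003,0.13,0,-0.001,0,1]],
])

```text
time: 33.65
tool_pos: [0.4994, -0.3312, 0.0341]
tcp_rot: [0.16, 3.137, -0.001]
wrist_force: [0.7, 0.8, -0.4]
width: 0.6
```

Request:
apply_moves([
  [[0,0,0.0005,0,0,0,1],[0,0,0.001,0,0,0,1],[0,0,0.0015,0,0,0,1],[0,0,0.002,0,0,0,1],[0,0,0.0025,0,0,0,1],[0,0,0.003,0,0,0,1],[0,0,0.003,0,0,0,1],[0,0,0.003,0,0,0,1]],
])

```text
time: 34.32
tool_pos: [0.4986, -0.3306, 0.0304]
tcp_rot: [-0.16, -3.137, -0.0]
wrist_force: [-0.8, -0.7, -1.2]
width: 0.599
```

Request:
apply_moves([
  [[0,0,0.0005,0,0,0,1],[0,0,0.001,0,0,0,1],[0,0,0.0015,0,0,0,1],[0,0,0.002,0,0,0,1],[0,0,0.002,0,0,0,1],[0,0,0.002,0,0,0,1],[0,0,0.002,0,0,0,1],[0,0,0.002,0,0,0,1]],
])

```text
time: 34.98
tool_pos: [0.4986, -0.3307, 0.03]
tcp_rot: [-0.16, -3.136, -0.0]
wrist_force: [-4.0, 2.9, 9.7]
width: 0.596
```

Request:
apply_moves([
  [[0,0,-0.001,0,0,0,-0.8],[0,0,-0.001,0,0,0,-0.8],[0,0,-0.001,0,0,0,-0.8],[0,0,-0.001,0,0,0,-0.8],[0,0,-0.001,0,0,0,-0.8],[0,0,-0.001,0,0,0,-0.8],[0,0,-0.02,0,0,0,-0.8],[0,0,-0.05,0,0,0,-0.8]],
])

```text
time: 35.65
tool_pos: [0.4957, -0.3284, 0.0747]
tcp_rot: [-0.16, -3.13, -0.007]
wrist_force: [0.1, 0.2, -0.1]
width: 0.899
```

Request:
apply_moves([
  [[0,0,-0.04,0,0,0,-1],[0,0,-0.08,0,0,0,-1],[0,0,-0.11,0,0,0,-1],[0,0,-0.11,0,0,0,-1],[0,0,-0.11,0,0,0,-1],[0,0,-0.11,0,0,0,-1],[0,0,-0.11,0,0,0,-1],[0,0,-0.11,0,0,0,-1]],
])

```text
time: 36.32
tool_pos: [0.4975, -0.3298, 0.1859]
tcp_rot: [-0.16, -3.133, -0.004]
wrist_force: [0.1, 0.4, -0.4]
width: 0.996
```

```bash
python3 -c "
from h import *
st=readout.read_state();print(st['tool_pos'],st['tcp_rot'],st['width'])
cv2.imwrite('pics/w24.png',read_camera('wrist')[:,:,::-1])
delta([.480,-.087,.18],-5.9)
"
```

```text
[ 0.49748001 -0.32975511  0.18590241] [-0.16035836 -3.13323953 -0.00371737] 0.9962772539462755
shift [0.0423 0.2398 0.0067] turn [ 0.0006 -0.0013  0.0002]
```

View pics/w24.png

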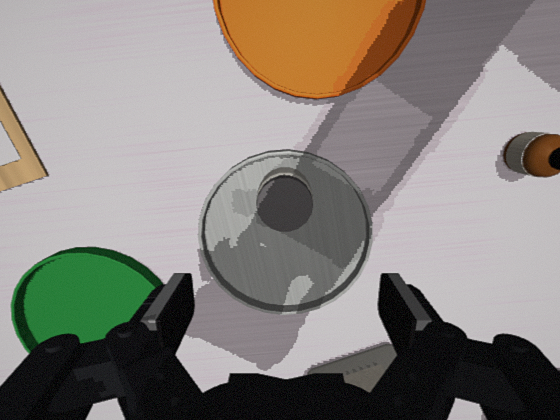

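Request:
apply_moves([
  [[0.006,0.034,0.006,0,-0.0013,0,-1],[0.013,0.072,0.006,0,-0.0013,0,-1],[0.019,0.11,0.006,0,-0.0013,0,-1],[0.026,0.148,0.006,0,-0.0013,0,-1],[0.033,0.185,0.006,0,-0.0013,0,-1],[0.04,0.222,0.006,0,-0.0013,0,-1],[0.042,0.236,0.006,0,-0.0013,0,-1],[0.042,0.238,0.006,0,-0.0013,0,-1]],
])

```text
time: 37.03
tool_pos: [0.48, -0.0865, 0.1812]
tcp_rot: [0.155, 3.137, 0.002]
wrist_force: [-0.7, -0.5, -0.1]
width: 1.002
```

Request:
apply_moves([
  [[0,0,0,0,0,0,-1],[0,0,0,0,0,0,-1],[0,0,0,0,0,0,-1],[0,0,0,0,0,0,-1],[0,0,0,0,0,0,-1],[0,0,0,0,0,0,-1],[0,0,0,0,0,0,-1],[0,0,0,0,0,0,-1]],
])

```text
time: 37.7
tool_pos: [0.4813, -0.09, 0.1824]
tcp_rot: [0.161, 3.134, -0.0]
wrist_force: [0.5, -0.2, 0.2]
width: 1.001
```

```bash
python3 -c "
from h import *
st=readout.read_state();print(st['tool_pos'],st['tcp_rot'],st['width'])
cv2.imwrite('pics/w25.png',read_camera('wrist')[:,:,::-1])
im=cv2.imread('pics/w25.png')
m=(im[170:250,250:330].max(2)<45).astype(np.uint8); n,l,s,cc=cv2.connectedComponentsWithStats(m);k=1+np.argmax(s[1:,4]);p=cc[k]+[250,170]
c=KRT('wrist',st);print(p,s[k],cast(c,p,.061))
delta([.480,-.087,.01],-5.9)
"
```

```text
[ 0.48126178 -0.08995497  0.18243293] [ 1.61337656e-01  3.13402783e+00 -2.62369382e-04] 1.0012935430829286
[288.80623608 205.04454343] [ 28  23  23  25 449] [[ 0.47946572 -0.08650393  0.061     ]]
shift [0.0021 0.0027 0.1724] turn [-0.      0.0011  0.0001]
```

View pics/w25.png

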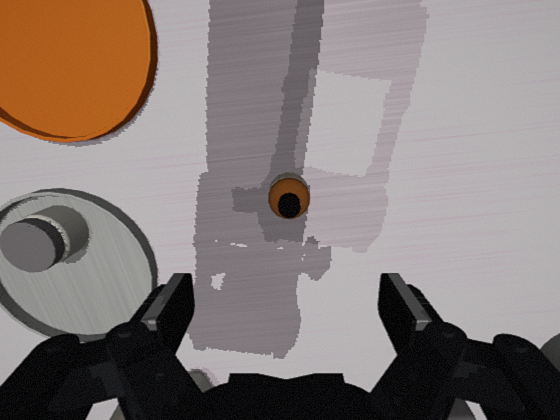

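Request:
apply_moves([
  [[0.001,0.002,0.04,0,0.001,0,-1],[0.001,0.002,0.08,0,0.001,0,-1],[0.001,0.002,0.12,0,0.001,0,-1],[0.001,0.002,0.15,0,0.001,0,-1],[0.001,0.002,0.168,0,0.001,0,-1],[0.001,0.002,0.174,0,0.001,0,-1],[0.001,0.002,0.174,0,0.001,0,-1],[0.001,0.002,0.174,0,0.001,0,1]],
], force=40)

```text
time: 38.42
tool_pos: [0.4818, -0.0878, 0.0091]
tcp_rot: [0.16, 3.136, -0.0]
wrist_force: [-0.7, -0.2, 0.8]
width: 0.882
```

Request:
apply_moves([
  [[0,0,0,0,0,0,1],[0,0,0,0,0,0,1],[0,0,0,0,0,0,1],[0,0,0,0,0,0,1],[0,0,0,0,0,0,1],[0,0,0,0,0,0,1],[0,0,0,0,0,0,1],[0,0,0,0,0,0,1]],
])

```text
time: 39.08
tool_pos: [0.4828, -0.088, 0.0104]
tcp_rot: [0.16, 3.134, -0.001]
wrist_force: [-0.5, 1.3, 5.5]
width: 0.458
```

```bash
python3 -c "
from h import *
st=readout.read_state();print(st['tool_pos'],st['tcp_rot'],st['width'])
cv2.imwrite('pics/w26.png',read_camera('wrist')[:,:,::-1])
delta([.589,-.331,.14],-5.9)
"
```

```text
[ 0.48280907 -0.08797309  0.01037581] [ 1.60267107e-01  3.13368493e+00 -1.01786146e-03] 0.45769507602644766
shift [-0.1309 -0.231  -0.129 ] turn [-0.0001  0.0012  0.0002]
```

View pics/w26.png

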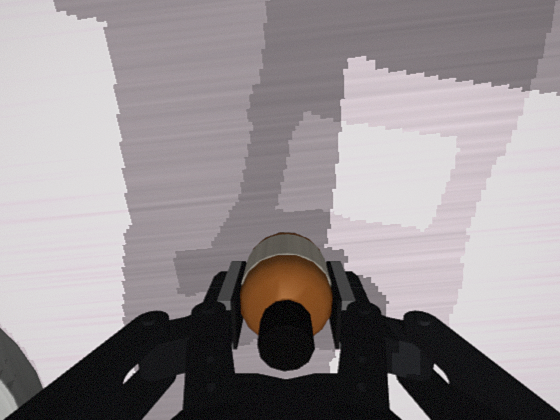

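Request:
apply_moves([
  [[0,0,-0.04,0,0,0,1],[0,0,-0.08,0,0,0,1],[0,0,-0.12,0,0,0,1],[-0.018,-0.033,-0.13,0,0,0,1],[-0.036,-0.066,-0.13,0,0,0,1],[-0.055,-0.1,-0.13,0,0,0,1],[-0.074,-0.134,-0.13,0,0,0,1],[-0.093,-0.168,-0.13,0,0,0,1]],
])

```text
time: 39.8
tool_pos: [0.557, -0.2659, 0.1395]
tcp_rot: [0.16, 3.136, -0.001]
wrist_force: [0.3, 0.5, -0.6]
width: 0.45
```

```bash
python3 -c "
from h import *
st=readout.read_state();print(st['tool_pos'],st['tcp_rot'],st['width'])
delta([.589,-.331,.14],-5.9)
"
```

```text
[ 0.55701971 -0.26587166  0.13949068] [ 1.60137422e-01  3.13576491e+00 -9.22450862e-04] 0.45038196837500405
shift [-0.0384 -0.0615 -0.0004] turn [-0.0002  0.0006  0.0003]
```

Request:
apply_moves([
  [[-0.02,-0.033,0,0,0.0006,0,1],[-0.038,-0.062,0,0,0.0006,0,1],[-0.038,-0.062,0,0,0.0006,0,1],[-0.038,-0.062,0,0,0.0006,0,1],[-0.038,-0.062,0,0,0.0006,0,1],[-0.038,-0.062,0,0,0.0006,0,1],[-0.038,-0.062,0,0,0.0006,0,1],[-0.038,-0.062,0,0,0.0006,0,1]],
])

```text
time: 40.47
tool_pos: [0.5876, -0.3285, 0.1388]
tcp_rot: [-0.159, -3.136, -0.0]
wrist_force: [0.7, -0.1, -0.6]
width: 0.451
```

```bash
python3 -c "
from h import *
st=readout.read_state();print(st['tool_pos'],st['tcp_rot'],st['width'])
delta([.589,-.331,.0145],-5.9)
cv2.imwrite('pics/w27.png',read_camera('wrist')[:,:,::-1])
cv2.imwrite('pics/s27.png',read_camera('scene')[:,:,::-1])
"
```

```text
[ 0.58757181 -0.32852947  0.13878545] [-1.58655333e-01 -3.13595888e+00 -2.56857412e-04] 0.45121508360720614
shift [-0.0019 -0.0023  0.1243] turn [ 0.     -0.0005  0.0006]
```

View pics/w27.png

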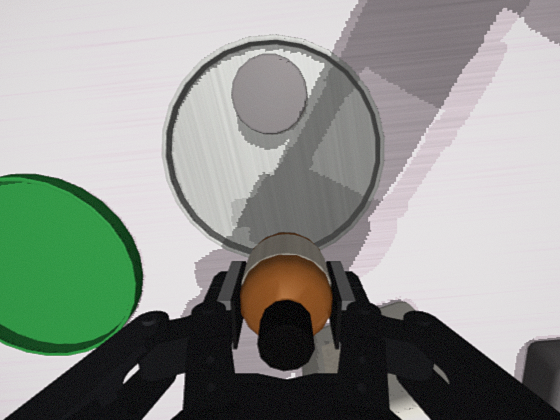

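View pics/s27.png

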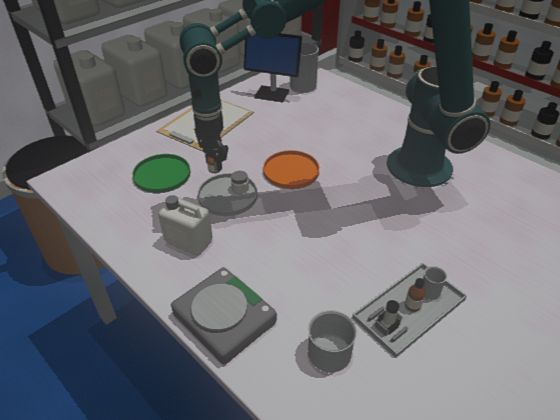

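```bash
python3 - <<'E'
from h import *
c=KRT('wrist',dict(tool_pos=np.array([.58757,-.32853,.13879]),tcp_rot=np.array([-.158655,-3.13596,-.000257])))
X=cast(c,[(273,37),(164,150),(383,150),(215,242),(225,248)],.018)[:,:2];print(X)
A=np.c_[2*X,np.ones(len(X))]; s=np.linalg.lstsq(A,(X**2).sum(1),rcond=None)[0]; print(s[:2],np.sqrt(s[2]+s[:2]@s[:2]))
print('jar',cast(c,(269,94),.056))
E
```

```text
[[ 0.45612023 -0.32395098]
 [ 0.52849376 -0.42128521]
 [ 0.54647691 -0.24431951]
 [ 0.61231938 -0.39360022]
 [ 0.61894083 -0.38567622]]
[ 0.54556554 -0.33370598] 0.08963949581493993
jar [[ 0.49703437 -0.32981036  0.056     ]]
```

Request:
apply_moves([
  [[-0.001,-0.002,0.03,0,0,0,1],[-0.001,-0.002,0.06,0,0,0,1],[-0.001,-0.002,0.085,0,0,0,1],[-0.001,-0.002,0.1,0,0,0,1],[-0.001,-0.002,0.11,0,0,0,1],[-0.001,-0.002,0.116,0,0,0,1],[-0.001,-0.002,0.12,0,0,0,1],[-0.001,-0.002,0.121,0,0,0,1]],
])

```text
time: 41.23
tool_pos: [0.5891, -0.3321, 0.018]
tcp_rot: [-0.16, -3.137, 0.001]
wrist_force: [-0.8, -0.7, -0.8]
width: 0.453
```

Request:
apply_moves([
  [[0,0,0.0005,0,0,0,1],[0,0,0.001,0,0,0,1],[0,0,0.0015,0,0,0,1],[0,0,0.002,0,0,0,1],[0,0,0.0025,0,0,0,1],[0,0,0.003,0,0,0,1],[0,0,0.003,0,0,0,1],[0,0,0.003,0,0,0,1]],
])

```text
time: 41.9
tool_pos: [0.5884, -0.3318, 0.0145]
tcp_rot: [-0.161, -3.136, -0.0]
wrist_force: [0.2, 1.2, -1.1]
width: 0.455
```

Request:
apply_moves([
  [[0,0,0.0005,0,0,0,1],[0,0,0.001,0,0,0,1],[0,0,0.0015,0,0,0,1],[0,0,0.0015,0,0,0,1],[0,0,0.0015,0,0,0,1],[0,0,0.0015,0,0,0,1],[0,0,0.0015,0,0,0,1],[0,0,0.0015,0,0,0,1]],
])

```text
time: 42.57
tool_pos: [0.5885, -0.3318, 0.0145]
tcp_rot: [-0.16, -3.136, -0.0]
wrist_force: [-4.1, 1.5, 8.3]
width: 0.451
```

Request:
apply_moves([
  [[0,0,-0.001,0,0,0,-0.5],[0,0,-0.001,0,0,0,-0.5],[0,0,-0.001,0,0,0,-0.5],[0,0,-0.001,0,0,0,-0.5],[0,0,-0.001,0,0,0,-0.5],[0,0,-0.001,0,0,0,-0.5],[0,0,-0.02,0,0,0,-0.5],[0,0,-0.05,0,0,0,-0.5]],
])

```text
time: 43.23
tool_pos: [0.5852, -0.3298, 0.0587]
tcp_rot: [-0.16, -3.128, -0.007]
wrist_force: [-0.6, 0.1, -0.1]
width: 0.751
```

Request:
apply_moves([
  [[0,0,-0.04,0,0,0,-0.5],[0,0,-0.08,0,0,0,-0.5],[0,0,-0.12,0,0,0,-1],[0,0,-0.16,0,0,0,-1],[0,0,-0.18,0,0,0,-1],[0,0,-0.18,0,0,0,-1],[0,0,-0.18,0,0,0,-1],[0,0,-0.18,0,0,0,-1]],
])

```text
time: 43.9
tool_pos: [0.5881, -0.3314, 0.2416]
tcp_rot: [-0.16, -3.134, -0.002]
wrist_force: [-0.2, -0.4, -0.4]
width: 1.0
```

```bash
python3 -c "
from h import *
st=readout.read_state();print(st['tool_pos'],st['tcp_rot'],st['width'])
cv2.imwrite('pics/w28.png',read_camera('wrist')[:,:,::-1])
cv2.imwrite('pics/t28.png',read_camera('top')[:,:,::-1])
cv2.imwrite('pics/s28.png',read_camera('scene')[:,:,::-1])
im=cv2.imread('pics/s28.png'); a=cv2.resize(im[250:360,340:480],None,fx=5,fy=5,interpolation=cv2.INTER_CUBIC);cv2.imwrite('pics/s28b.png',a)
"
```

```text
[ 0.58813457 -0.33143771  0.24163169] [-1.60347619e-01 -3.13417666e+00 -1.59821596e-03] 1.0001569826495038
```

View pics/w28.png

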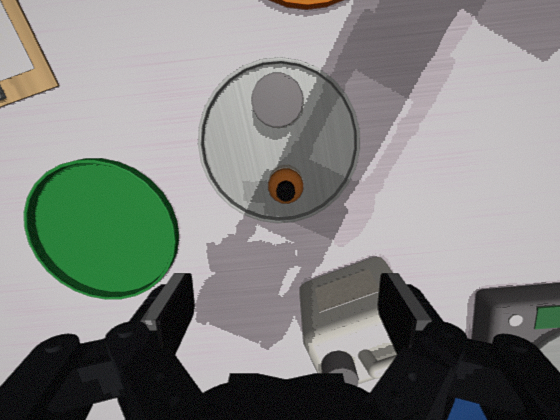

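View pics/s28b.png

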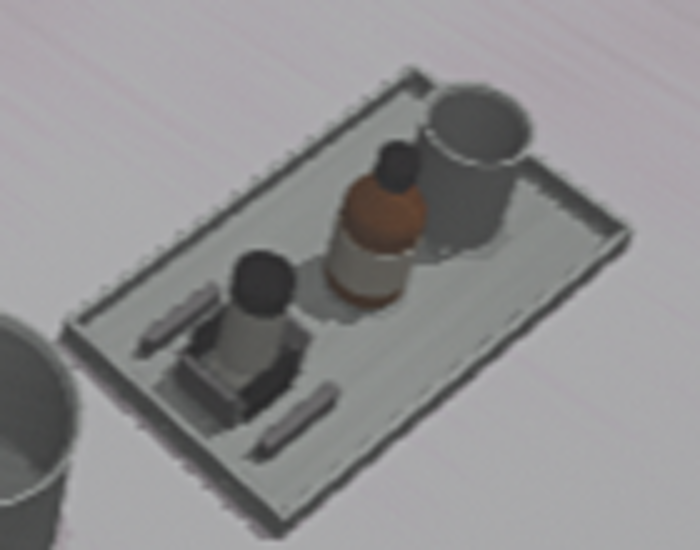

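View pics/t28.png

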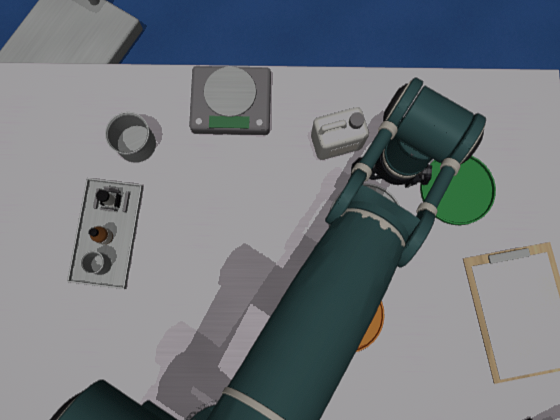

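```bash
python3 - <<'E'
from h import *
s=KRT('scene'); print((proj(s,[[.4948,.3074,.1],[.582,.297,.084],[.582,.297,.091],[.426,.3133,.072]])-[340,250])*5)
im=cv2.imread('pics/s28.png')
for b in [(385,298,402,316),(412,276,428,291)]:
    x0,y0,x1,y1=b; m=im[y0:y1,x0:x1].max(2)<70; ys,xs=np.nonzero(m); print([(xs.min()+x0-340)*5,(xs.max()+1+x0-340)*5],[(ys.min()+y0-250)*5,(ys.max()+1+y0-250)*5])
E
```

```text
[[392.14175104 154.37709518]
 [257.97476063 269.95044682]
 [260.36335648 260.61721495]
 [470.93227607 119.65723142]]
[np.int64(230), np.int64(295)] [np.int64(250), np.int64(320)]
[np.int64(375), np.int64(435)] [np.int64(135), np.int64(195)]
```

```bash
python3 -c "
from workcell import bot
print(bot.finish_job())"
```

```text
the job is handed in; nothing more can be done
None
```

Both kits are made up and I handed the job in at about 44 s of the 144 s. `finish_job` gives no verdict, so what follows rests on my own checks.

**Long tray:** The tall bottle and the steel beaker stand upright on the floor. The tube is down in the clip. When I pressed it, resistance dropped and then stiffened to 27 N with only 0.2 mm more travel, at the tool height that puts the foot on the floor. In the last scene picture its cap is where a fully home tube's cap should be, to within a pixel.

**Round tray:** The jar and the short bottle stand upright in the grey steel tray, roughly 45 mm either side of its centre. The green and orange look-alikes were not touched.

**Other checks:** The canister and the pot look unmoved in the last top picture. The gripper is open and about 0.24 m above the bench.

**What disagreed or needed redoing:**
- The top and wrist cameras differed by 4 to 7 mm in y. I judged from where the tube was gripped that the wrist camera was closer, about 1 mm off, and lined the tube up over the clip by wrist views.
- My first grip on the beaker closed on its flared rim, so I let go, went lower and gripped it again before lifting.

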